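# Set out the moisture spikes at the dried-fruit bench

## Robot

A 6-joint arm with a two-finger parallel gripper is mounted at the origin on the work surface. World frame = base frame: x ahead of the robot, y to its left, z up, the work surface at z = 0. Lengths are in m, angles in rad, forces in N, time in s.
With the tool pointing down it reaches from about 0.3 to 0.75 m from the base axis. Payload 8.5 kg.
Tool frame: the origin (TCP) lies midway between the tips of the shut fingers; the grasp point (between the pads) lies bot.grip_depth behind it (bot.grip_depth is the distance from the TCP to the grasp point, in m); z points along the fingers, y is the direction in which the jaws open and shut (so a half turn about z gives the same grasp; the last joint's range is limited). The gripper opens to 88 mm and grips with 3 to 60 N. Pads are 18 mm wide; open, the fingers measure 123 mm over their backs; the gripper's body (75 mm by 187 mm) begins 45 mm behind the grasp point.
Start: joints at [-1.374, 0.381, 1.297, -0, 1.464, -0.215], TCP at [0.22, -0.504, 0.203] pointing down, gripper open.
Joint ranges: [-3.11, 3.11], [-0.89, 2.33], [0.22, 2.48], [-1.42, 4.56], [0.17, 2.85], [-2.88, 2.88]. Speed limits (rad/s): [2.39, 2.39, 3.14, 3.14, 3.14, 3.14].

## Interface

Orientations are given as a unit quaternion [w, x, y, z].
In Python, from rig import bot gives the robot as it stands.
- The arm moves only by the tool move_arm, never from a script. Its argument "deltas" is a list of rows, each a list of 5 numbers: the opening, from -1 (shut) to 1 (fully open), then the shift along the world's x, y, z in mm, then the turn about the world's z in degrees. In form: [[fingers, x, y, z, spin], ...]. A call has 1 to 8 rows; each row shifts and turns the commanded pose from where the row before left it; what a row does not reach is not made up. A row lasts 1/8 s, in which the tool goes at most 62.5 mm and 10.7 degrees, less where a joint would pass 70% of its speed; a pose out of reach is approached as far as the arm can. A call with a gripper value outside its range is refused whole. The fingers move at their own pace and stop on an object; "grip_force" is the grip in N (left out, the last holds). Time passes only in rows, so rows that do not move let the fingers close. It gives the time, the measured TCP pose, the force and the opening at its end, in the units of the state.
- bot.get_obs(): the state, without advancing time (a new reading comes with each control period).
- bot.grab_frame(name): name is "side" or "top"; returns a dict with "pixels" (384x512x3 uint8, red, green, blue), "range_z" (384x512 float32, m along the optical axis (not along the pixel's ray), 0 where there is no reading), "fx", "fy", "cx", "cy" (pixels), "T" (4x4, takes a point from camera to world coordinates). Camera axes: x right, y down, z forward; pixel columns grow to the right and rows downward; lengths in m; the calibration is good to about 2 mm. A picture is of the moment at which its call begins.
- bot.job_done(): hands the job in, once; it reports no verdict.
Trained networks look in a picture, given as the dict that the camera call returned (one of the last four; its "shot" number tells which), for a name from the list of things; names that differ only in an ending like _2 or _b are one class to them, and where a whole thing is asked for, a point or a joint stands for the part that bears it (a point fixed in the world has none). Each returns a list of dicts, best first, with "score" (0 to 1); they miss things now and then, are a little off and sometimes report something else, mostly with a low value. They report only what shows in the picture. A call takes as long as a camera call. They do not tell look-alikes from the thing itself.
- bot.find_in(target, picture): "pixel" ([column, row] in pixels, amid what is visible of it).
- bot.trace(target, picture): "region" (384x512 bool, what is visible of it) and "pixel" ([column, row] in pixels, amid what is visible of it).
- bot.mark_of(target, picture): "pixel" ([column, row] in pixels: a listed point, or the origin of a listed thing).
The state is a dict: "time_s": time; "q": joint angles; "joint_vel": joint speeds; "joint_efforts": joint torques, N m; "tcp_pos": TCP position; "tool_rot": TCP orientation; "contact_force": force on the tool from outside, world axes, zero at the start; "torque": the same for the moment, N m; "opening": opening from 0.0 (shut) to 1.0 (fully open).
Only numpy, scipy, OpenCV 4.12 (cv2) and the standard library are available. Lean on these libraries where they do the work, as an engineer would, in place of code of your own. Each camera call takes 0.05 s, during which the arm holds its last target. There are 200 camera calls.

## Task

Get the moisture spikes ready for checking the dried fruit: lever the lid of the grey case open with the pry blade under its lip and swing it up to upright, then stand every spike that is in the case in the steel holder, stem down, one in a cup and down to the cup's floor. Afterwards shut the empty case completely without slamming the lid, and lay the pry blade back flat on the rubber mat. Leave the jar, the bowl and the tape ring where they are.

Things in the scene. Friction and masses are not known exactly. Their poses are not given: they have to be found in the camera images.
- case: grey instrument case fixed to the bench, base 220 (x) x 210 (y) x 15 mm; origin at the centre of its underside. The lid's lip is on its -y side, the hinge along its +y side. In it two black ribs run along y: at x -60 mm, 35 mm high (handles rest on it), and at x +65 mm, 38.5 mm high with notches (stems). Four spike places at y -75, -33, 9, 51 mm
- lid (a joint): hinge angle of the case's lid, rad: 0 shut, 1.57 upright, 1.75 end stop. A box-shaped cover 226 x 216 mm, 44 mm tall, its top 64 mm above the bench when shut, its skirt ends 20 mm above the bench; 220 g. The hinge is stiff (it needs about 3 N at the lip to open and stays where left). It has no handle
- lid_lip (a point): inner corner under the middle of the lid's lip, moving with the lid. The lip is a flange 100 mm wide, 5 mm thick, sticking out 14 mm to the case's -y; shut, its underside is 40 mm above the bench and 10 mm above a fixed ledge (70 mm wide, equally deep): a slot 10 mm high and 14 mm deep, open to -y, for a thin blade. Axes as the lid's (the case's when shut)
- lid_hinge (a point): point on the lid's hinge line, middle of the case's +y side, 20 mm above the bench; the hinge line runs along the case's x; axes as the case's
- holder: spike holder fixed to the bench: steel foot plate 115 x 115 mm with four round steel cups in a square, centres at x, y = +-32.5 mm; origin at the centre of its underside. Cup floors 8 mm and rims 84 mm above the bench; inside diameter 24 mm, outside 30 mm
- mat: black rubber mat 220 (x) x 120 (y) x 4 mm, fixed; origin at the centre of its underside
- pry: pry blade, a thin-bladed hand tool, 190 mm long, 110 g: wooden handle 100 x 20 wide x 18 mm thick, with a steel blade 90 mm long, 26 mm wide, 3 mm thick at mid-thickness. Origin on the centre line where handle meets blade; x axis towards the tip (handle x -100..0 mm, blade 0..90 mm), z across its thickness. Lies flat on the mat at the start
- pry_tip (a point): middle of the pry blade's tip edge
- pry_mid (a point): middle of the pry blade's length, on its centre line
- jar: bystander: closed glass sample jar, 64 mm across, 85 mm tall; origin at the centre of its underside
- sample_bowl: bystander: small white bowl of dried fruit, 100 mm across, about 50 mm tall; origin at the centre of its underside
- tape: bystander: cardboard tape ring lying flat, 64 mm across, 20 mm tall; origin at the centre of its underside
- cup1 (a point): centre of the mouth of cup 1 of the holder, 84 mm above the bench
- cup2 (a point): centre of the mouth of cup 2 of the holder, 84 mm above the bench
- cup3 (a point): centre of the mouth of cup 3 of the holder, 84 mm above the bench
- cup4 (a point): centre of the mouth of cup 4 of the holder, 84 mm above the bench
- spike1: moisture spike, 170 mm, 60 g, all alike: square black handle 16 x 16 x 70 mm, round steel stem 9 mm thick, 100 mm long. Origin on the centre line where handle meets stem; x axis towards the tip (handle x -70..0 mm, stem 0..100 mm). At first it lies in the case along the case's x, centre line 43 mm above the bench, 20 mm free below the handle, 42 mm from its neighbours. May be absent
- spike1_tip (a point): tip of spike1
- spike2: moisture spike, 170 mm, 60 g, all alike: square black handle 16 x 16 x 70 mm, round steel stem 9 mm thick, 100 mm long. Origin on the centre line where handle meets stem; x axis towards the tip (handle x -70..0 mm, stem 0..100 mm). At first it lies in the case along the case's x, centre line 43 mm above the bench, 20 mm free below the handle, 42 mm from its neighbours. May be absent
- spike2_tip (a point): tip of spike2
- spike3: moisture spike, 170 mm, 60 g, all alike: square black handle 16 x 16 x 70 mm, round steel stem 9 mm thick, 100 mm long. Origin on the centre line where handle meets stem; x axis towards the tip (handle x -70..0 mm, stem 0..100 mm). At first it lies in the case along the case's x, centre line 43 mm above the bench, 20 mm free below the handle, 42 mm from its neighbours. May be absent
- spike3_tip (a point): tip of spike3
- spike4: moisture spike, 170 mm, 60 g, all alike: square black handle 16 x 16 x 70 mm, round steel stem 9 mm thick, 100 mm long. Origin on the centre line where handle meets stem; x axis towards the tip (handle x -70..0 mm, stem 0..100 mm). At first it lies in the case along the case's x, centre line 43 mm above the bench, 20 mm free below the handle, 42 mm from its neighbours. May be absent
- spike4_tip (a point): tip of spike4
There are look-alikes about, which are no part of the job. Several things look just like the pry: the one meant starts farthest to the robot's left.

How it is judged:
By the outcome, as a careful person would: the job done as asked, in the order asked, and still so for the second after the job is handed in, with the robot touching nothing.
Of spike1, spike2, spike3, spike4 only 2 to 4 are there at a start; the rules pass over those that are not, and their reading is None.
At some moment in a run one of pry may be knocked a few centimetres aside while the robot is not near it.
Once in a run the grip may slacken for a moment while it holds something.
It also fails if it takes over 210 s, if anything falls off the work surface, if the arm or the gripper's body presses on something with over 40 N, if the wrist force passes 120 N, or if a joint passes its speed limit or range.

## Working session

There is one attempt and no reset: what is moved stays moved. The work goes in short steps, Python scripts to look and compute and a tool call to move; the robot and the scene stay as the last step left them, time stands still between calls to the robot, and variables do not carry over. Pictures are saved under pics/ and viewed, about 12 in all and at most 16, crops included, and the job is handed in when it is done.

Besides the shell and the picture viewer there is one more tool, called after "Call:" by a JSON object that holds its "fn" and its "kwargs". move_arm: Moves the arm, as the interface text tells. Its arguments: {"type":"object","properties":{"deltas":{"type":"array","items":{"type":"array","items":{"type":"number"}}},"grip_force":{"type":"number"}},"required":["deltas"]}

```bash
mkdir -p pics; ls
cat > h.py <<'E'
import numpy as np, cv2
from rig import bot
def snap(cam,name=None):
    f=bot.grab_frame(cam)
    if name: cv2.imwrite(f'pics/{name}.png',cv2.cvtColor(f['pixels'],cv2.COLOR_RGB2BGR))
    return f
def ray(f,px):
    d=np.array([(px[0]-f['cx'])/f['fx'],(px[1]-f['cy'])/f['fy'],1.]);T=np.array(f['T']);return T[:3,3],T[:3,:3]@d
def atz(f,px,z):
    o,d=ray(f,px);return o+d*(z-o[2])/d[2]
def P(f,px):
    o,d=ray(f,px);u,v=int(round(px[0])),int(round(px[1]));w=f['range_z'][max(v-1,0):v+2,max(u-1,0):u+2];w=w[w>0]
    return o+d*np.median(w) if w.size else None
def cloud(f):
    v,u=np.mgrid[:384,:512];z=f['range_z'];c=np.stack([(u-f['cx'])/f['fx']*z,(v-f['cy'])/f['fy']*z,z],-1);T=np.array(f['T']);p=c@T[:3,:3].T+T[:3,3];p[z<=0]=np.nan;return p
E
python3 - <<'E'
from h import *
np.set_printoptions(precision=4,suppress=True)
print(bot.get_obs(),bot.grip_depth)
ims=[]
for c in('top','side'):
    f=snap(c,c+'0');print(c,f['fx'],np.array(f['T']))
    for t in['case','lid','lid_lip','lid_hinge','holder','mat','pry','pry_tip','pry_mid','jar','sample_bowl','tape','cup1','cup2','cup3','cup4','spike1']:
        for m in(bot.mark_of,):
            for r in m(t,f)[:3]:print(t,np.round(r['pixel'],1),round(r['score'],2),P(f,r['pixel']))
    ims.append(cv2.cvtColor(f['pixels'],cv2.COLOR_RGB2BGR))
E
```

```text
pics
{'time_s': 0.0, 'q': array([-1.3743,  0.3812,  1.2983, -0.    ,  1.4636, -0.2153]), 'joint_vel': array([ 0.0018, -0.0002, -0.0001, -0.0009, -0.0013, -0.    ]), 'joint_efforts': array([  0.0004, -43.7927, -22.4557,   0.0714,   0.0352,  -0.0001]), 'tcp_pos': array([ 0.2201, -0.5037,  0.2022]), 'tool_rot': array([-0.0007,  0.9789,  0.2045, -0.    ]), 'contact_force': array([ 0.1306, -0.6606,  0.4955]), 'torque': array([-0.0087, -0.0423, -0.0572]), 'opening': 1.0012149763082772} 0.0187
top 350.7268368535294 [[ 0.1155 -0.9733  0.1985  0.3748]
 [-0.9933 -0.1129  0.0242 -0.0814]
 [-0.0011 -0.2    -0.9798  1.0348]
 [ 0.      0.      0.      1.    ]]
case [202.3 193.8] 0.77 [0.544  0.099  0.0661]Traceback (most recent call last):
  File "<stdin>", line 9, in <module>
ValueError: it knows: case, cup, holder, jar, lid_hinge, lid_lip, mat, pry, pry_mid, pry_tip, sample_bowl, spike, spike1_tip, spike2_tip, spike3_tip, spike4_tip, tape
```

View pics/top0.png

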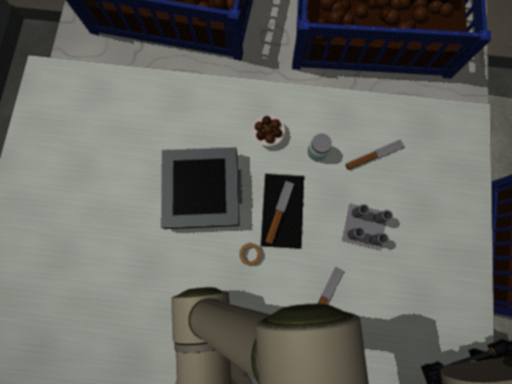

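Top view: the case is at about (200,190), the mat with the leftmost pry at (280,212), and the holder at (368,227). Two look-alike blades are off the mat, at (375,155) and (332,285). The bowl, jar and tape are near the mat.

Run:
```python
from h import *
np.set_printoptions(precision=4,suppress=True)
for c in('top','side'):
    f=snap(c,c+'0b');print(c,f['fx'],np.array(f['T']))
    for t in['case','lid_lip','lid_hinge','holder','mat','pry','pry_tip','pry_mid','jar','sample_bowl','tape','cup']:
        try:
            for r in bot.mark_of(t,f)[:4]:print(t,np.round(r['pixel'],1),round(r['score'],2),P(f,r['pixel']))
        except ValueError as e: print(t,e)
    p=cloud(f)
    m=(p[...,2]>.056)&(p[...,2]<.072)&(abs(p[...,0]-.54)<.2)&(abs(p[...,1]-.11)<.2)
    q=p[m];print('lid',q.mean(0),cv2.minAreaRect(q[:,:2].astype(np.float32)*1000))
    m=(p[...,2]>.037)&(p[...,2]<.05)&(abs(p[...,0]-.54)<.15)&(abs(p[...,1]-.08)<.2)
    q=p[m];print('lip',len(q),q.min(0),q.max(0),np.median(q,0))
```

```text
top 350.7268368535294 [[ 0.1155 -0.9733  0.1985  0.3748]
 [-0.9933 -0.1129  0.0242 -0.0814]
 [-0.0011 -0.2    -0.9798  1.0348]
 [ 0.      0.      0.      1.    ]]
case [203.4 193.2] 0.76 [0.546  0.0961 0.0664]
case [281.8 210.9] 0.74 [ 0.5293 -0.1307  0.015 ]
lid_lip [239.2 186.4] 0.68 [0.5814 0.0002 0.0456]
holder [364.5 226. ] 0.69 [ 0.5144 -0.377   0.0043]
holder [268.7 135. ] 0.48 [ 0.744  -0.0673  0.053 ]
holder [363.5 210.7] 0.17 [ 0.5509 -0.3583  0.0516]
mat [282.9 212.2] 0.75 [ 0.5271 -0.1347  0.0062]
pry [325.6 294.3] 0.9 [ 0.309  -0.277   0.0122]
pry [376.  157.5] 0.76 [ 0.7286 -0.4009  0.0023]
pry [280.5 205.9] 0.68 [ 0.5436 -0.1253  0.015 ]
pry_tip [406.6 142.7] 0.71 [ 0.7877 -0.4931  0.0008]
pry_tip [287.9 182.2] 0.7 [ 0.6173 -0.1399  0.0149]
pry_tip [339.4 269.1] 0.56 [ 0.3824 -0.3107  0.0119]
pry_mid [372.7 151.5] 0.95 [ 0.7409 -0.3851  0.0183]
pry_mid [278.  210.1] 0.93 [ 0.5293 -0.1191  0.0221]
pry_mid [322.6 300.1] 0.79 [ 0.2929 -0.2689  0.0179]
jar [317.7 151.1] 0.93 [ 0.7012 -0.2111  0.0819]
sample_bowl [268.4 134.9] 0.81 [ 0.7447 -0.0663  0.0515]
tape [248.7 255.
[... 1382 characters left out ...]
. ] 0.61 [ 0.7349 -0.3843  0.0146]
pry_mid [278.2 186. ] 0.59 [ 0.5215 -0.1131  0.0197]
jar [214.8 160.1] 0.66 [ 0.7188 -0.1863  0.0393]
sample_bowl [193.5 201. ] 0.9 [ 0.7589 -0.0284  0.0373]
sample_bowl [320.3 210.1] 0.22 [ 0.3959 -0.0477 -0.0007]
tape [319.4 211.3] 0.51 [ 0.4002 -0.0288  0.0189]
cup [270.8 116.2] 0.91 [ 0.5581 -0.3543  0.0738]
cup [296.2 108.3] 0.8 [ 0.4783 -0.3901  0.0797]
cup [292.6 114.7] 0.72 [ 0.4887 -0.3922  0.0497]
cup [277.2 105.6] 0.65 [ 0.54   -0.3985  0.0804]
lid [0.5638 0.1232 0.0638] ((587.3936767578125, 84.9721450805664), (262.2723083496094, 287.8497009277344), 8.987078666687012)
lip 227 [ 0.4364 -0.0123  0.037 ] [0.6587 0.2406 0.05  ] [0.5481 0.2204 0.043 ]
```

View pics/side0b.png

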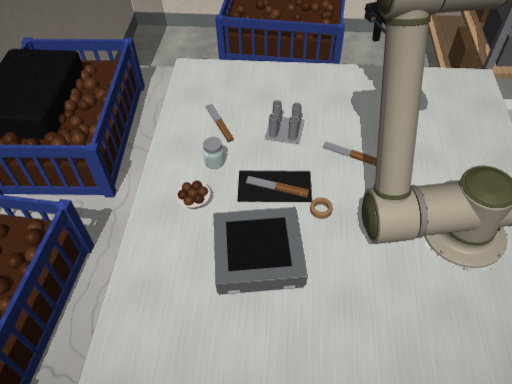

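```bash
cat >> h.py <<'E'
def rect(p,m):
    n,l=cv2.connectedComponents(m.astype(np.uint8));s=[(l==i).sum() for i in range(1,n)];m=l==1+int(np.argmax(s));q=p[m]
    r=cv2.minAreaRect(q[:,:2].astype(np.float32)*1000);return len(q),np.round(r[0],1),np.round(r[1],1),round(r[2],1)
E
python3 - <<'E'
from h import *
np.set_printoptions(precision=4,suppress=True)
for c in('top','side'):
    f=snap(c);p=cloud(f);X,Y,Z=p[...,0],p[...,1],p[...,2]
    print(c,'lid',rect(p,(Z>.058)&(Z<.07)&(abs(X-.55)<.15)&(abs(Y-.11)<.15)))
    m=(Z>.038)&(Z<.052)&(abs(X-.55)<.11)&(abs(Y)<.03)
    print('lip',rect(p,m))
    m=(Z>.076)&(Z<.092)&(abs(X-.52)<.1)&(abs(Y+.38)<.1)
    print('cups',rect(p,m),m.sum())
    n,l,st,ce=cv2.connectedComponentsWithStats(m.astype(np.uint8))
    for i in range(1,n): print(st[i,4],p[l==i].mean(0))
    m=(Z>-.003)&(Z<.012)&(f['pixels'].sum(-1)<330)&(abs(X-.52)<.08)&(abs(Y+.38)<.1)
    print('foot',rect(p,(Z>.002)&(Z<.012)&(abs(X-.52)<.1)&(abs(Y+.38)<.1)))
    print('mat',rect(p,(f['pixels'].max(-1)<60)&(Z<.02)&(abs(X-.53)<.15)&(abs(Y+.13)<.09)))
    R=f['pixels'].astype(int)
    print('pryhandle',rect(p,(R[...,0]-R[...,2]>40)&(Z<.04)&(abs(X-.5)<.12)&(abs(Y+.13)<.07)))
    for r in bot.trace('pry',f)[:3]: print('pry',r['pixel'],rect(p,r['region']&(Z<.05)))
E
```

```text
top lid (5930, array([565.9, 112.6]), array([226.3, 216.2]), 9.1)
lip (182, array([569.1,  -3.3]), array([130.4,  14.3]), 9.1)
cups (58, array([ 477.8, -403.7]), array([28.5, 28.2]), 34.1) 214
51 [ 0.5497 -0.3479  0.0831]
56 [ 0.541  -0.4124  0.083 ]
49 [ 0.4853 -0.3394  0.0834]
58 [ 0.4769 -0.4039  0.0827]
foot (1147, array([ 511.1, -370.1]), array([164.2, 176.4]), 2.0)
mat (2292, array([ 534.5, -132.7]), array([215.7, 115.8]), 3.0)
pryhandle (223, array([ 481.1, -111.6]), array([19.4, 96.7]), 77.0)
pry [281.0, 209.0] (507, array([ 526.7, -122.6]), array([ 27. , 189.8]), 76.9)
pry [378.5, 152.7] (427, array([ 735.2, -391.7]), array([ 24.8, 189.7]), 30.1)
pry [331.2, 282.5] (296, array([ 336.2, -288.9]), array([ 24.2, 108.7]), 66.2)
side lid (6214, array([564.4, 114.4]), array([226.2, 220.5]), 8.7)
lip (3, array([575.8,  -7.3]), array([0.9, 5.6]), 88.4)
cups (49, array([ 485.6, -338.7]), array([28.3, 31.5]), 1.0) 170
42 [ 0.5409 -0.4101  0.0806]
43 [ 0.4765 -0.401   0.0808]
36 [ 0.5507 -0.3464  0.0818]
49 [ 0.4853 -0.3369  0.0809]
foot (333, array([ 514.5, -371.4]), array([126. , 132.3]), 84.7)
mat (1624, array([ 533.9, -127.2]), array([217.1, 121.3]), 2.9)
pryhandle (258, array([ 481.4, -107.9]), array([23.7, 98.2]), 76.4)
pry [279.9, 187.0] (516, array([ 524. , -124.7]), array([ 41.9, 189.2]), 78.4)
pry [219.8, 122.1] (306, array([ 736.5, -396.8]), array([ 33.4, 212.4]), 29.8)
pry [351.9, 154.3] (384, array([ 302. , -282.1]), array([ 46.9, 181.3]), 69.2)
```

Call:
{"fn": "move_arm", "kwargs": {"deltas": [[0.2,30,38,0,-4],[0.2,30,38,0,-4],[0.2,30,38,0,-4],[0.2,30,38,0,-4],[0.2,30,38,0,-4],[0.2,30,38,0,-4],[0.2,30,38,0,-4],[0.2,30,38,0,-4]], "grip_force": 60}}

```text
time_s: 2.6
tcp_pos: [0.461, -0.1987, 0.203]
tool_rot: [0.0, 0.997, -0.074, 0.0]
contact_force: [-1.0, -0.6, 0.0]
opening: 0.597
```

Call:
{"fn": "move_arm", "kwargs": {"deltas": [[0.2,29,40,-50,-5],[0.2,29,39,-50,0],[0.2,0,0,0,0],[0.2,0,0,0,0]]}}

```text
time_s: 3.1
tcp_pos: [0.5122, -0.1301, 0.1143]
tool_rot: [0.0, 0.993, -0.117, 0.001]
contact_force: [-0.7, 0.4, 0.5]
opening: 0.601
```

```bash
cat >> h.py <<'E'
def st():
    o=bot.get_obs();q=o['tool_rot'];w,x,y,z=q
    yaw=np.degrees(np.arctan2(2*(x*y+w*z),1-2*(y*y+z*z)))
    print('t%.2f'%o['time_s'],'tcp',np.round(o['tcp_pos']*1000,1),'yaw %.1f'%yaw,'F',np.round(o['contact_force'],1),'op %.1fmm'%(o['opening']*88))
def pry(f):
    p=cloud(f);R=f['pixels'].astype(int);X,Y,Z=p[...,0],p[...,1],p[...,2]
    return rect(p,(R[...,0]-R[...,2]>40)&(Z<.04)&(abs(X-.5)<.15)&(abs(Y+.13)<.07))
E
python3 - <<'E'
from h import *
st();print(pry(snap('side')),pry(snap('top')))
E
```

```text
t3.10 tcp [ 512.2 -130.1  114.3] yaw -13.4 F [-0.7  0.4  0.5] op 52.9mm
(264, array([ 481.3, -108.3]), array([25.8, 99.7]), 77.4) (29, array([ 511.9, -119. ]), array([19.2, 12.4]), 63.5)
```

Call:
{"fn": "move_arm", "kwargs": {"deltas": [[0.2,6,9,-30,0],[0.2,0,0,-30,0],[0.2,0,0,-20,0],[0.2,0,0,-15,0],[0.2,0,0,-8,0],[0.2,0,0,0,0]]}}

```text
time_s: 3.95
tcp_pos: [0.518, -0.1208, 0.0107]
tool_rot: [0.0, 0.993, -0.117, 0.0]
contact_force: [0.3, 0.2, 0.2]
opening: 0.603
```

Run:
```python
from h import *
st();f=snap('side','s1');print(pry(f))
cv2.imwrite('pics/s1c.png',cv2.cvtColor(cv2.resize(f['pixels'][120:300,180:360],None,fx=3,fy=3),cv2.COLOR_RGB2BGR))
```

```text
t3.95 tcp [ 518.  -120.8   10.7] yaw -13.4 F [0.3 0.2 0.2] op 53.0mm
(181, array([ 467.1, -104.1]), array([21.9, 70.1]), 78.3)
```

View pics/s1c.png

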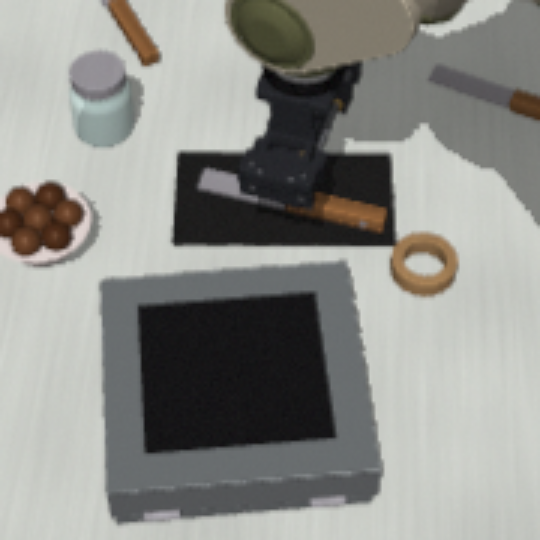

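The gripper straddles the handle at its blade end (crop ~(290,195)). I'll close and lift.

Call:
{"fn": "move_arm", "kwargs": {"deltas": [[0.2,0,0,-4,0],[-1,0,0,0,0],[-1,0,0,0,0],[-1,0,0,0,0],[-1,0,0,0,0],[-1,0,0,20,0],[-1,0,0,30,0],[-1,0,0,20,0]], "grip_force": 60}}

```text
time_s: 5.0
tcp_pos: [0.5181, -0.1206, 0.0778]
tool_rot: [0.0, 0.993, -0.117, 0.001]
contact_force: [-0.3, -0.3, 0.8]
opening: 0.003
```

Run:
```python
from h import *
st()
```

```text
t5.00 tcp [ 518.1 -120.6   77.8] yaw -13.4 F [-0.3 -0.3  0.8] op 0.3mm
```

Run:
```python
from h import *
f=snap('side','s2');print(pry(f))
for r in bot.trace('pry',f)[:3]: print('pry',r['pixel'],r['score'])
cv2.imwrite('pics/s2c.png',cv2.cvtColor(cv2.resize(f['pixels'][90:270,180:420],None,fx=3,fy=3),cv2.COLOR_RGB2BGR))
```

```text
(263, array([ 482.1, -107.6]), array([ 23.3, 100.1]), 75.9)
pry [355.1, 153.6] 0.7
pry [279.0, 185.3] 0.65
pry [220.3, 123.2] 0.56
```

View pics/s2c.png

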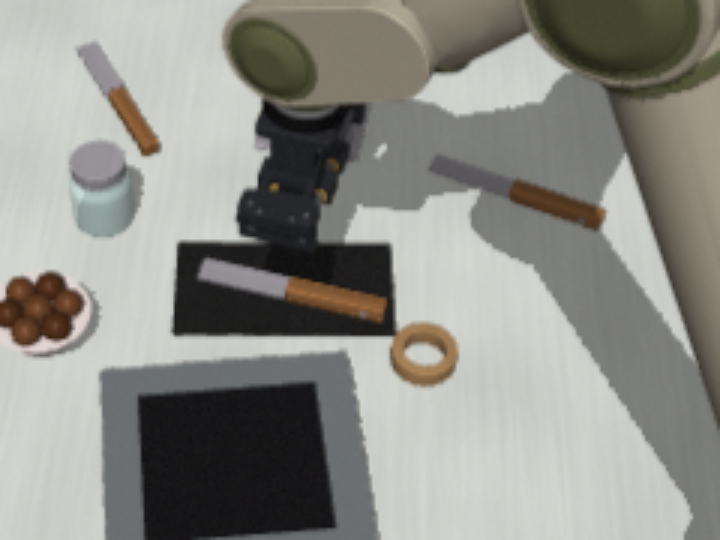

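Missed; the pry is still on the mat at the same place. I'll retry, going lower and checking the opening before lifting.

Call:
{"fn": "move_arm", "kwargs": {"deltas": [[0.2,0,0,0,0],[0.2,0,0,0,0],[0.2,0,0,-20,0],[0.2,0,0,-20,0],[0.2,0,0,-20,0],[0.2,0,0,-8,0],[0.2,0,0,-4,0],[0.2,0,0,0,0]]}}

```text
time_s: 6.1
tcp_pos: [0.518, -0.1205, 0.0047]
tool_rot: [0.0, 0.993, -0.117, 0.0]
contact_force: [-0.4, -0.1, 0.4]
opening: 0.598
```

Call:
{"fn": "move_arm", "kwargs": {"deltas": [[-0.2,0,0,0,0],[-0.2,0,0,0,0]]}}

```text
time_s: 6.35
tcp_pos: [0.5181, -0.1206, 0.005]
tool_rot: [0.0, 0.993, -0.117, 0.0]
contact_force: [-0.2, -0.7, 0.4]
opening: 0.409
```

Call:
{"fn": "move_arm", "kwargs": {"deltas": [[-1,0,0,0,0],[-1,0,0,0,0],[-1,0,0,0,0]], "grip_force": 30}}

```text
time_s: 6.72
tcp_pos: [0.5179, -0.1205, 0.0046]
tool_rot: [-0.0, 0.993, -0.117, 0.0]
contact_force: [0.3, -0.1, -0.1]
opening: 0.084
```

Run:
```python
from h import *
st();f=snap('side','s3');print(pry(f))
```

```text
t6.72 tcp [ 517.9 -120.5    4.6] yaw -13.4 F [ 0.3 -0.1 -0.1] op 7.4mm
(183, array([ 467.4, -104.2]), array([22.4, 70.7]), 78.9)
```

Run:
```python
from h import *
f=snap('top');g=snap('side')
a=cv2.resize(f['pixels'][150:270,220:350],None,fx=3,fy=3);b=cv2.resize(g['pixels'][120:240,210:340],None,fx=3,fy=3)
cv2.imwrite('pics/c3.png',cv2.cvtColor(np.hstack([a,b]),cv2.COLOR_RGB2BGR))
print(f['T'][:3,3] if hasattr(f['T'],'shape') else 0)
T=np.linalg.inv(np.array(f['T']));c=T@[.518,-.1205,.0046,1];print('tcp px top',f['fx']*c[0]/c[2]+f['cx'],f['fy']*c[1]/c[2]+f['cy'])
T=np.linalg.inv(np.array(g['T']));c=T@[.518,-.1205,.0046,1];print('tcp px side',g['fx']*c[0]/c[2]+g['cx'],g['fy']*c[1]/c[2]+g['cy'])
```

```text
[ 0.37475465 -0.08141825  1.03479685]
tcp px top 277.76904726875017 214.7719114959333
tcp px side 279.39564517634386 187.31016009123454
```

View pics/c3.png

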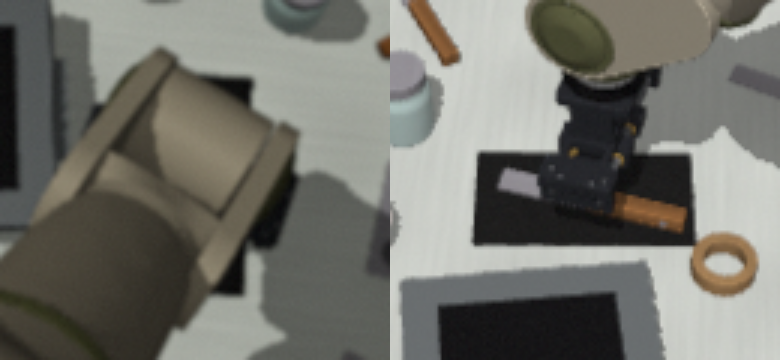

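Run:
```python
from h import *
np.set_printoptions(precision=0,suppress=True,linewidth=200)
st()
g=snap('side');p=cloud(g)*1000;R=g['pixels']
for v in range(176,194,1):
    print(v,[ (tuple(p[v,u].astype(int)) ,int(R[v,u].sum())) for u in (262,268,274,280,284)])
```

```text
t6.88 tcp [ 518. -120.    5.] yaw -13.4 F [-0. -0.  1.] op 0.3mm
176 [((np.int64(563), np.int64(-40), np.int64(148)), 132), ((np.int64(547), np.int64(-44), np.int64(143)), 122), ((np.int64(531), np.int64(-42), np.int64(148)), 118), ((np.int64(515), np.int64(-44), np.int64(146)), 121), ((np.int64(504), np.int64(-45), np.int64(145)), 164)]
177 [((np.int64(563), np.int64(-36), np.int64(148)), 131), ((np.int64(547), np.int64(-40), np.int64(145)), 118), ((np.int64(531), np.int64(-39), np.int64(147)), 117), ((np.int64(515), np.int64(-40), np.int64(147)), 119), ((np.int64(504), np.int64(-40), np.int64(148)), 124)]
178 [((np.int64(562), np.int64(-33), np.int64(148)), 129), ((np.int64(547), np.int64(-36), np.int64(145)), 121), ((np.int64(531), np.int64(-38), np.int64(144)), 125), ((np.int64(515), np.int64(-37), np.int64(146)), 122), ((np.int64(504), np.int64(-39), np.int64(145)), 118)]
179 [((np.int64(563), np.int64(-35), np.int64(141)), 108), ((np.int64(546), np.int64(-34), np.int64(143)), 129), ((np.int64(530), np.int64(-32), np.int64(147)), 120), ((np.int64(515), np.int64(-36), np.int64(14
[... 3142 characters left out ...]
.int64(2)), 54), ((np.int64(533), np.int64(-108), np.int64(0)), 64), ((np.int64(515), np.int64(-108), np.int64(2)), 87), ((np.int64(503), np.int64(-103), np.int64(9)), 141)]
192 [((np.int64(568), np.int64(-100), np.int64(3)), 91), ((np.int64(551), np.int64(-102), np.int64(2)), 66), ((np.int64(533), np.int64(-101), np.int64(4)), 43), ((np.int64(515), np.int64(-102), np.int64(4)), 51), ((np.int64(503), np.int64(-102), np.int64(6)), 93)]
193 [((np.int64(568), np.int64(-98), np.int64(0)), 82), ((np.int64(550), np.int64(-97), np.int64(3)), 84), ((np.int64(532), np.int64(-96), np.int64(6)), 77), ((np.int64(515), np.int64(-100), np.int64(2)), 62), ((np.int64(503), np.int64(-103), np.int64(0)), 55)]
```

Call:
{"fn": "move_arm", "kwargs": {"deltas": [[-1,0,0,30,0],[-1,0,0,30,0],[-1,0,0,0,10],[-1,0,0,0,10],[-1,0,0,0,10],[-1,0,0,0,10],[-1,0,0,0,10],[-1,0,0,0,10]]}}

```text
time_s: 7.92
tcp_pos: [0.5179, -0.1205, 0.0646]
tool_rot: [-0.0, 0.917, 0.398, -0.0]
contact_force: [0.2, 0.4, -0.3]
opening: 0.003
```

Call:
{"fn": "move_arm", "kwargs": {"deltas": [[-1,0,0,0,10],[-1,0,0,0,10],[-1,0,0,0,10],[-1,0,0,0,0]]}}

```text
time_s: 8.43
tcp_pos: [0.5179, -0.1205, 0.0645]
tool_rot: [-0.0, 0.785, 0.619, -0.0]
contact_force: [0.8, 0.2, -0.3]
opening: 0.007
```

Run:
```python
from h import *
st()
g=snap('side');p=cloud(g)
T=np.linalg.inv(np.array(g['T']));o=bot.get_obs()['tcp_pos'];c=T@[*o,1];u,v=g['fx']*c[0]/c[2]+g['cx'],g['fy']*c[1]/c[2]+g['cy'];print(u,v,pry(g))
im=cv2.resize(g['pixels'][120:220,210:340],None,fx=6,fy=6,interpolation=cv2.INTER_CUBIC).copy();cv2.drawMarker(im,(int((u-210+.5)*6),int((v-120+.5)*6)),(255,0,0))
cv2.imwrite('pics/c4.png',cv2.cvtColor(im,cv2.COLOR_RGB2BGR))
for vv in range(int(v)-14,int(v)+5,2): print(vv,np.round(p[vv,int(round(u))]*1000))
```

```text
t8.43 tcp [ 517.9 -120.5   64.5] yaw 76.5 F [ 0.8  0.2 -0.3] op 0.6mm
279.8382550051832 174.3193629854393 (266, array([ 481.5, -107.5]), array([23.4, 99. ]), 78.5)
160 [ 518. -111.  137.]
162 [ 518. -115.  124.]
164 [ 518. -111.  120.]
166 [ 518. -109.  114.]
168 [ 518. -112.  102.]
170 [ 520. -195.   -2.]
172 [ 519. -181.    4.]
174 [ 519. -173.    4.]
176 [ 518. -164.    6.]
178 [ 518. -160.    1.]
```

View pics/c4.png

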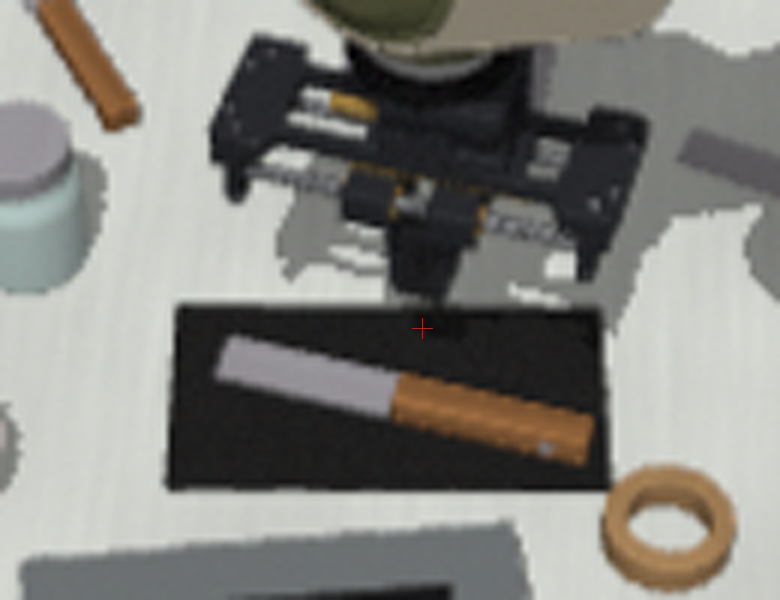

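The fingertips end around row 303 in the crop, well above the red TCP mark at row 328. Depth agrees: the real tips are about 30 mm above the reported TCP. I'll measure that offset before going down again.

Run:
```python
from h import *
E=[]
for k in range(3):
    g=snap('side');p=cloud(g)
    for u in range(275,285):
        c=p[150:190,u]; ok=np.where((c[:,2]>.05)&(abs(c[:,1]+.115)<.04))[0]
        if len(ok):
            v=150+ok.max()+.5;o,d=ray(g,(u,v));s=(-.1115-o[1])/d[1];E.append((u,v,*np.round((o+d*s)*1000)))
            
E=np.array(E);print(E[:10]);print(np.median(E,0))
```

```text
[[ 275.   167.5  532.  -112.   104. ]
 [ 276.   168.5  529.  -112.   100. ]
 [ 277.   168.5  526.  -112.   100. ]
 [ 278.   168.5  523.  -112.   100. ]
 [ 279.   168.5  521.  -112.   100. ]
 [ 280.   169.5  518.  -111.    96. ]
 [ 281.   169.5  515.  -112.    96. ]
 [ 282.   170.5  512.  -112.    92. ]
 [ 283.   169.5  509.  -111.    97. ]
 [ 284.   169.5  506.  -112.    97. ]]
[ 279.5  169.   519.5 -112.    98.5]
```

Call:
{"fn": "move_arm", "kwargs": {"deltas": [[0.1,0,0,0,-10],[0.1,0,0,0,-10],[0.1,0,0,0,-10],[0.1,0,0,0,-10],[0.1,0,0,0,-10],[0.1,0,0,0,-10],[0.1,0,0,0,-10],[0.1,0,0,0,-10]]}}

```text
time_s: 9.62
tcp_pos: [0.5179, -0.1205, 0.0646]
tool_rot: [-0.0, 0.999, -0.033, 0.0]
contact_force: [-0.9, -0.4, 0.7]
opening: 0.545
```

Call:
{"fn": "move_arm", "kwargs": {"deltas": [[0.1,0,0,-20,-10],[0.1,0,0,-20,0],[0.1,0,0,-20,0],[0.1,0,0,-8,0],[0.1,0,0,0,0]]}}

```text
time_s: 10.25
tcp_pos: [0.5179, -0.1205, -0.0035]
tool_rot: [-0.0, 0.993, -0.117, -0.0]
contact_force: [0.9, -0.8, -0.4]
opening: 0.551
```

Call:
{"fn": "move_arm", "kwargs": {"deltas": [[0.1,0,0,-8,0],[0.1,0,0,-6,0],[0.1,0,0,0,0]]}}

```text
time_s: 10.62
tcp_pos: [0.5177, -0.1204, -0.0178]
tool_rot: [-0.0, 0.993, -0.117, -0.0]
contact_force: [-0.8, 0.3, -0.4]
opening: 0.548
```

Call:
{"fn": "move_arm", "kwargs": {"deltas": [[0.1,0,0,-3,0],[0.1,0,0,-2,0],[0.1,0,0,0,0]]}}

```text
time_s: 11.0
tcp_pos: [0.5178, -0.1204, -0.0225]
tool_rot: [-0.0, 0.993, -0.117, -0.0]
contact_force: [0.4, 0.9, -0.6]
opening: 0.548
```

Call:
{"fn": "move_arm", "kwargs": {"deltas": [[-1,0,0,0,0],[-1,0,0,0,0],[-1,0,0,0,0],[-1,0,0,0,0],[-1,0,0,0,0]], "grip_force": 30}}

```text
time_s: 11.62
tcp_pos: [0.5179, -0.1205, -0.0224]
tool_rot: [0.0, 0.993, -0.117, 0.0]
contact_force: [0.7, 0.1, 0.1]
opening: 0.228
```

Gripped (20 mm). To fix the offset, I'll reopen and feel for the mat gently, then re-grip deeper.

Call:
{"fn": "move_arm", "kwargs": {"deltas": [[0.0,0,0,0,0],[0.0,0,0,0,0],[0.0,0,0,-2,0],[0.0,0,0,0,0]]}}

```text
time_s: 12.12
tcp_pos: [0.5178, -0.1204, -0.0246]
tool_rot: [-0.0, 0.993, -0.117, -0.0]
contact_force: [0.6, 0.2, 0.1]
opening: 0.502
```

Call:
{"fn": "move_arm", "kwargs": {"deltas": [[0.0,0,0,-2,0],[0.0,0,0,0,0]]}}

```text
time_s: 12.38
tcp_pos: [0.5178, -0.1205, -0.0266]
tool_rot: [-0.0, 0.993, -0.117, -0.0]
contact_force: [0.1, -0.3, -0.8]
opening: 0.501
```

Call:
{"fn": "move_arm", "kwargs": {"deltas": [[0.0,0,0,-1,0],[0.0,0,0,0,0]]}}

```text
time_s: 12.62
tcp_pos: [0.5179, -0.1205, -0.0275]
tool_rot: [-0.0, 0.993, -0.117, -0.0]
contact_force: [0.3, -0.1, -0.3]
opening: 0.502
```

Call:
{"fn": "move_arm", "kwargs": {"deltas": [[0.0,0,0,-1,0],[0.0,0,0,0,0]]}}

```text
time_s: 12.88
tcp_pos: [0.5179, -0.1205, -0.0285]
tool_rot: [-0.0, 0.993, -0.117, -0.0]
contact_force: [0.5, -0.2, -0.4]
opening: 0.499
```

Call:
{"fn": "move_arm", "kwargs": {"deltas": [[-1,0,0,0,0],[-1,0,0,0,0],[-1,0,0,0,0],[-1,0,0,0,0]], "grip_force": 60}}

```text
time_s: 13.38
tcp_pos: [0.5179, -0.1205, -0.0284]
tool_rot: [0.0, 0.993, -0.117, 0.0]
contact_force: [-0.9, -0.0, 0.7]
opening: 0.225
```

Call:
{"fn": "move_arm", "kwargs": {"deltas": [[-1,0,0,15,0],[-1,0,0,25,0],[-1,0,0,25,0],[-1,0,0,0,0]]}}

```text
time_s: 13.88
tcp_pos: [0.5189, -0.1209, 0.0386]
tool_rot: [0.001, 0.993, -0.117, 0.002]
contact_force: [0.1, 0.5, -1.4]
opening: 0.218
```

Run:
```python
from h import *
st()
for c in('top','side'):
    f=snap(c);p=cloud(f)
    for r in bot.trace('pry',f)[:3]: print(c,r['pixel'],round(r['score'],2),rect(p,r['region']),np.nanmedian(p[r['region']],0))
    for r in bot.mark_of('pry_tip',f)[:3]: print('tip',r['pixel'],P(f,r['pixel']))
```

```text
t13.88 tcp [ 518.9 -120.9   38.6] yaw -13.4 F [ 0.1  0.5 -1.4] op 19.2mm
top [324.7, 293.7] 0.92 (561, array([ 299.3, -271.4]), array([ 23.5, 187.9]), 64.9) [ 0.30384087 -0.27355926  0.01400975]
top [375.4, 157.3] 0.83 (515, array([ 737.4, -390.3]), array([ 29.7, 191.3]), 29.4) [ 0.73568333 -0.39610513  0.01305242]
tip [340.8, 267.7] [ 0.38688943 -0.31671289  0.0018593 ]
tip [404.0, 141.3] [ 0.79102914 -0.48460591  0.00162495]
side [218.0, 123.3] 0.7 (281, array([ 736.1, -385.1]), array([ 18.8, 195.6]), 30.9) [ 0.73111399 -0.37897626  0.01305606]
side [289.1, 175.9] 0.63 (223, array([ 493.8, -112.9]), array([153.7,  67.8]), 60.4) [ 0.48249616 -0.10768726  0.08056527]
tip [322.9, 141.8] [ 0.38586978 -0.32426409 -0.00084292]
tip [244.4, 165.2] [ 0.63182064 -0.20811794 -0.00247028]
tip [206.7, 106.7] [ 0.78576674 -0.45732317  0.01043924]
```

Call:
{"fn": "move_arm", "kwargs": {"deltas": [[-1,10,-2,2,10],[-1,10,-2,0,10],[-1,10,-2,0,10],[-1,10,-2,0,10],[-1,10,-2,0,10],[-1,10,-2,0,10],[-1,10,0,0,10],[-1,10,0,0,10]]}}

```text
time_s: 15.18
tcp_pos: [0.5979, -0.1324, 0.0377]
tool_rot: [-0.001, 0.834, 0.551, -0.0]
contact_force: [0.3, -0.9, -0.6]
opening: 0.224
```

Call:
{"fn": "move_arm", "kwargs": {"deltas": [[-1,5,0,0,10],[-1,0,0,0,10],[-1,0,0,0,10],[-1,0,0,0,2.4],[-1,0,0,0,0]]}}

```text
time_s: 15.8
tcp_pos: [0.6026, -0.1324, 0.0379]
tool_rot: [-0.001, 0.65, 0.76, -0.0]
contact_force: [-0.9, -0.2, -0.9]
opening: 0.221
```

Run:
```python
from h import *
st()
g=snap('side');p=cloud(g);X,Y,Z=p[...,0],p[...,1],p[...,2]
for r in bot.mark_of('pry_tip',g)[:3]: print('tip',r['pixel'],P(g,r['pixel']))
R=g['pixels'].astype(int)
m=(abs(X-.6)<.05)&(Z>.06)&(Z<.10)&(Y>-.12)&(Y<0.02)
q=p[m];print(len(q),np.median(q,0))
for a in np.arange(-.12,.02,.01):
    s=q[(q[:,1]>a)&(q[:,1]<a+.01)]
    if len(s)>3:print(round(a+.005,3),len(s),np.round(np.median(s,0)*1000),np.round((s.min(0),s.max(0)),3)[:,0])
cv2.imwrite('pics/c5.png',cv2.cvtColor(cv2.resize(g['pixels'][120:250,180:330],None,fx=5,fy=4.6),cv2.COLOR_RGB2BGR))
```

```text
t15.80 tcp [ 602.6 -132.4   37.9] yaw 99.0 F [-0.9 -0.2 -0.9] op 19.5mm
tip [252.9, 194.8] [ 0.58831006 -0.02930385  0.07888244]
tip [208.3, 107.0] [ 0.78076288 -0.45936628  0.00753828]
tip [322.1, 144.0] [ 0.38852258 -0.31438616 -0.00109622]
348 [ 0.59273385 -0.06129115  0.07939349]
-0.115 54 [ 606. -117.   82.] [0.578 0.624]
-0.105 20 [ 596. -105.   80.] [0.586 0.608]
-0.095 28 [595. -95.  81.] [0.585 0.608]
-0.085 22 [597. -86.  79.] [0.584 0.607]
-0.075 26 [595. -75.  80.] [0.58  0.606]
-0.065 28 [591. -66.  81.] [0.579 0.603]
-0.055 25 [593. -55.  80.] [0.579 0.602]
-0.045 29 [587. -44.  81.] [0.575 0.601]
-0.035 30 [587. -34.  79.] [0.574 0.6  ]
-0.025 5 [591. -28.  82.] [0.585 0.596]
0.005 11 [564.   8.  62.] [0.552 0.583]
0.015 70 [586.  16.  64.] [0.552 0.639]
```

View pics/c5.png

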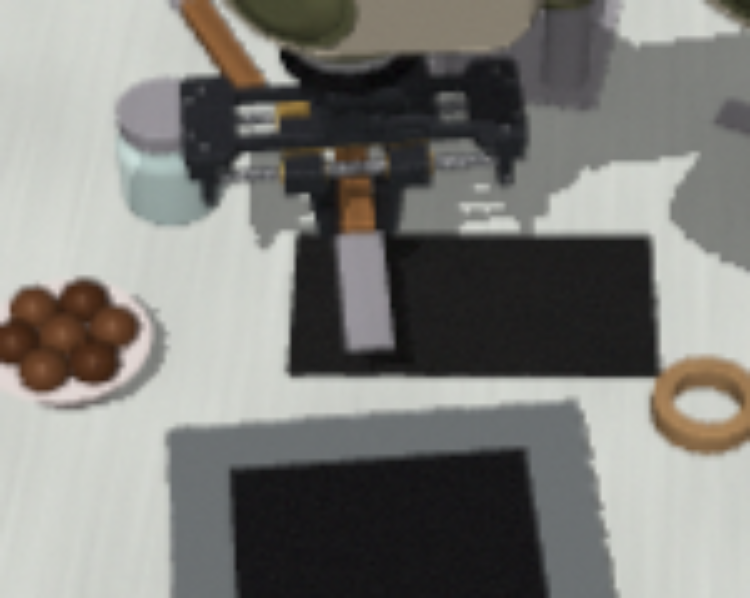

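Blade is level, tip at about (587,-29,79) mm and centred on the lip. I'll descend to slot height and insert.

Call:
{"fn": "move_arm", "kwargs": {"deltas": [[-1,0,0,-15,0],[-1,0,0,-15,0],[-1,0,0,-10,0],[-1,0,0,-5,0],[-1,0,0,0,0]]}}

```text
time_s: 16.52
tcp_pos: [0.6029, -0.1324, -0.0067]
tool_rot: [-0.0, 0.65, 0.76, -0.0]
contact_force: [-0.0, 0.5, -0.5]
opening: 0.221
```

Call:
{"fn": "move_arm", "kwargs": {"deltas": [[-1,-1.6,10,0,0],[-1,-1.6,10,0,0],[-1,-0.8,5,0,0],[-1,-0.6,4,0,0],[-1,0,0,0,0]]}}

```text
time_s: 17.15
tcp_pos: [0.5983, -0.1032, -0.0063]
tool_rot: [0.0, 0.649, 0.76, 0.0]
contact_force: [-0.4, 0.6, -1.0]
opening: 0.221
```

Run:
```python
from h import *
st()
g=snap('side');p=cloud(g);X,Y,Z=p[...,0],p[...,1],p[...,2]
R=g['pixels'].astype(int)
m=(abs(X-.59)<.02)&(Z>.02)&(Z<.055)&(Y>-.12)&(Y<0.02)
q=p[m]
for a in np.arange(-.12,.02,.01):
    s=q[(q[:,1]>a)&(q[:,1]<a+.01)]
    if len(s)>3:print(round(a+.005,3),len(s),np.round(np.median(s,0)*1000),np.round((s.min(0),s.max(0)),3)[:,0])
```

```text
t17.15 tcp [ 598.3 -103.2   -6.3] yaw 99.0 F [-0.4  0.6 -1. ] op 19.4mm
-0.115 22 [ 599. -115.   43.] [0.59  0.608]
-0.105 18 [ 600. -103.   43.] [0.589 0.607]
-0.095 54 [586. -95.  43.] [0.574 0.609]
-0.085 30 [597. -86.  38.] [0.582 0.608]
-0.075 26 [591. -76.  36.] [0.581 0.605]
-0.065 27 [592. -65.  35.] [0.58  0.604]
-0.055 25 [591. -53.  37.] [0.576 0.603]
-0.045 25 [585. -45.  36.] [0.576 0.602]
-0.035 27 [589. -36.  36.] [0.575 0.599]
-0.025 24 [586. -25.  36.] [0.574 0.597]
-0.015 23 [588. -16.  36.] [0.571 0.597]
-0.005 4 [577.  -6.  44.] [0.573 0.609]
```

Run:
```python
import numpy as np
t=np.radians(np.arange(0,100,3));dN=217.5*(1-np.cos(t))+18.5*np.sin(t);dz=217.5*np.sin(t)+18.5*(np.cos(t)-1)
W=np.stack([-.1564*dN,.9877*dN,dz],1)
for i in range(1,len(t)): print(i*3,np.round(W[i]-W[i-1],1).tolist(),np.round(W[i],1))
```

```text
3 [-0.2, 1.3, 11.4] [-0.2  1.3 11.4]
6 [-0.3, 1.8, 11.3] [-0.5  3.1 22.6]
9 [-0.4, 2.4, 11.2] [-0.9  5.5 33.8]
12 [-0.5, 3.0, 11.0] [-1.3  8.5 44.8]
15 [-0.6, 3.6, 10.8] [-1.9 12.  55.7]
18 [-0.7, 4.1, 10.6] [-2.6 16.2 66.3]
21 [-0.7, 4.7, 10.4] [-3.3 20.8 76.7]
24 [-0.8, 5.2, 10.1] [-4.1 26.  86.9]
27 [-0.9, 5.7, 9.9] [-5.  31.7 96.7]
30 [-1.0, 6.2, 9.5] [ -6.   37.9 106.3]
33 [-1.1, 6.7, 9.2] [ -7.1  44.6 115.5]
36 [-1.1, 7.2, 8.8] [ -8.2  51.8 124.3]
39 [-1.2, 7.6, 8.4] [ -9.4  59.4 132.8]
42 [-1.3, 8.0, 8.0] [-10.7  67.4 140.8]
45 [-1.3, 8.4, 7.6] [-12.   75.8 148.4]
48 [-1.4, 8.8, 7.1] [-13.4  84.7 155.5]
51 [-1.5, 9.2, 6.7] [-14.9  93.8 162.2]
54 [-1.5, 9.5, 6.2] [-16.4 103.3 168.3]
57 [-1.6, 9.8, 5.7] [-17.9 113.1 174. ]
60 [-1.6, 10.1, 5.1] [-19.5 123.2 179.1]
63 [-1.6, 10.3, 4.6] [-21.2 133.6 183.7]
66 [-1.7, 10.6, 4.0] [-22.8 144.1 187.7]
69 [-1.7, 10.8, 3.5] [-24.5 154.9 191.2]
72 [-1.7, 10.9, 2.9] [-26.3 165.8 194.1]
75 [-1.8, 11.1, 2.3] [-28.  176.9 196.4]
78 [-1.8, 11.2, 1.7] [-29.8 188.  198.1]
81 [-1.8, 11.2, 1.1] [-31.6 199.3 199.2]
84 [-1.8, 11.3, 0.5] [-33.3 210.5 199.7]
87 [-1.8, 11.3, -0.1] [-35.1 221.8 199.7]
90 [-1.8, 11.3, -0.7] [-36.9 233.1 199. ]
93 [-1.8, 11.2, -1.3] [-38.7 244.3 197.7]
96 [-1.8, 11.1, -1.9] [-40.5 255.5 195.9]
99 [-1.7, 11.0, -2.4] [-42.2 266.5 193.4]
```

Call:
{"fn": "move_arm", "kwargs": {"deltas": [[-1,-0.5,3,0,0],[-1,0,0,3,0],[-1,0,0,0,0]], "grip_force": 60}}

```text
time_s: 17.58
tcp_pos: [0.598, -0.1006, -0.0031]
tool_rot: [0.0, 0.65, 0.76, 0.0]
contact_force: [0.5, -0.4, -1.7]
opening: 0.222
```

Call:
{"fn": "move_arm", "kwargs": {"deltas": [[-1,-0.1,0.6,5.7,0],[-1,-0.1,0.7,5.7,0],[-1,-0.2,0.9,5.6,0],[-1,-0.2,0.9,5.6,0],[-1,-0.2,1.2,5.6,0],[-1,-0.2,1.2,5.6,0],[-1,0,0,0,0]]}}

```text
time_s: 18.45
tcp_pos: [0.5969, -0.0948, 0.0309]
tool_rot: [0.0, 0.649, 0.76, 0.0]
contact_force: [-0.6, -1.3, -2.5]
opening: 0.222
```

Run:
```python
from h import *
st()
g=snap('side');p=cloud(g);X,Y,Z=p[...,0],p[...,1],p[...,2]
m=(abs(X-.59)<.02)&(Z>.02)&(Z<.12)&(Y>-.12)&(Y<0.24)
q=p[m]
for a in np.arange(-.12,.24,.02):
    s=q[(q[:,1]>a)&(q[:,1]<a+.01)]
    if len(s)>3:print(round(a+.005,3),len(s),np.round(np.median(s,0)*1000))
```

```text
t18.45 tcp [596.9 -94.8  30.9] yaw 99.0 F [-0.6 -1.3 -2.5] op 19.5mm
-0.115 18 [ 598. -116.   80.]
-0.095 29 [593. -94.  82.]
-0.075 29 [592. -75.  74.]
-0.055 28 [590. -54.  73.]
-0.035 21 [591. -34.  73.]
-0.015 31 [584. -14.  73.]
0.005 21 [591.   5.  78.]
0.025 49 [591.  25.  94.]
0.045 57 [590.  45.  91.]
0.065 55 [590.  65.  90.]
0.085 54 [589.  86.  87.]
0.105 54 [589. 105.  83.]
0.125 54 [591. 125.  80.]
0.145 65 [589. 145.  78.]
0.165 56 [590. 166.  74.]
0.185 65 [588. 185.  71.]
0.205 67 [591. 206.  67.]
0.225 92 [587. 227.  63.]
```

Lid is at about 9° and the blade is still level. Continuing along the arc.

Call:
{"fn": "move_arm", "kwargs": {"deltas": [[-1,-0.5,3.0,11.0,0],[-1,-0.6,3.6,10.8,0],[-1,-0.7,4.1,10.6,0],[-1,-0.7,4.7,10.4,0],[-1,-0.8,5.2,10.1,0],[-1,-0.9,5.7,9.9,0],[-1,-1.0,6.2,9.5,0],[-1,-1.1,6.7,9.2,0]]}}

```text
time_s: 19.5
tcp_pos: [0.5904, -0.0554, 0.1125]
tool_rot: [0.0, 0.65, 0.76, -0.0]
contact_force: [-0.6, -0.6, -1.9]
opening: 0.219
```

Call:
{"fn": "move_arm", "kwargs": {"deltas": [[-1,-1.1,7.2,8.8,0],[-1,-1.2,7.6,8.4,0],[-1,-1.3,8.0,8.0,0],[-1,-1.3,8.4,7.6,0],[-1,-1.4,8.8,7.1,0],[-1,0,0,0,0]]}}

```text
time_s: 20.25
tcp_pos: [0.5844, -0.0149, 0.1525]
tool_rot: [0.0, 0.649, 0.761, 0.0]
contact_force: [-0.1, -0.1, -0.4]
opening: 0.22
```

```bash
cat >> h.py <<'E'
C=np.array([.5655,.113]);A=np.radians(9);ex=np.array([np.cos(A),np.sin(A)]);ey=np.array([-np.sin(A),np.cos(A)])
def case(p): d=p[...,:2]-C;return np.stack([d@ex,d@ey,p[...,2]],-1)*1000
E
python3 - <<'E'
from h import *
st()
g=snap('side');p=cloud(g);c=case(p);o=bot.get_obs()['tcp_pos'];print('tcp case',case(o))
for lo,hi in((-105,-75),(75,105),(-13,13)):
    m=(c[...,0]>lo)&(c[...,0]<hi)&(c[...,1]>-150)&(c[...,1]<170)&(c[...,2]>25);q=c[m]
    print(lo,[ (int(np.median(s[:,1])),int(np.median(s[:,2])),len(s)) for a in range(-150,170,20) for s in [q[(q[:,1]>a)&(q[:,1]<a+20)]] if len(s)>5])
E
```

```text
t20.25 tcp [584.4 -14.9 152.5] yaw 99.0 F [-0.1 -0.1 -0.4] op 19.4mm
tcp case [  -1.47639602 -129.63845877  152.03767657]
-105 [(-141, 480, 226), (-119, 295, 81), (-96, 294, 177), (-79, 503, 110), (-60, 497, 145), (-33, 483, 310), (-26, 456, 242), (2, 200, 119), (20, 181, 144), (40, 159, 152), (59, 136, 145), (80, 115, 145), (99, 92, 144), (120, 70, 146), (135, 53, 77)]
75 [(-139, 294, 45), (-119, 294, 40), (-94, 288, 96), (-20, 191, 28), (2, 200, 113), (19, 181, 159), (39, 159, 152), (59, 137, 153), (80, 115, 147), (99, 94, 152), (120, 71, 146), (135, 53, 82)]
-13 [(-138, 477, 113), (-119, 229, 181), (-101, 317, 394), (-78, 350, 129), (-60, 446, 501), (-42, 195, 48), (-21, 199, 74), (2, 201, 97), (20, 182, 133), (40, 160, 131), (60, 138, 132), (79, 115, 123), (99, 94, 124), (119, 71, 133), (135, 53, 68)]
```

Call:
{"fn": "move_arm", "kwargs": {"deltas": [[-1,-1.5,9.2,6.7,0],[-1,-1.5,9.5,6.2,0],[-1,-1.6,9.8,5.7,0],[-1,-1.6,10.1,5.1,0],[-1,-1.6,10.3,4.6,0],[-1,-1.7,10.6,4.0,0],[-1,-1.7,10.8,3.5,0],[-1,-1.7,10.9,2.9,0]]}}

```text
time_s: 21.3
tcp_pos: [0.5711, 0.0662, 0.1907]
tool_rot: [-0.0, 0.649, 0.76, -0.0]
contact_force: [0.2, -1.8, -2.0]
opening: 0.224
```

Call:
{"fn": "move_arm", "kwargs": {"deltas": [[-1,-1.8,11.1,2.3,0],[-1,-1.8,11.2,1.7,0],[-1,-1.8,11.2,1.1,0],[-1,-1.8,11.3,0.5,0],[-1,-1.8,11.3,0,0],[-1,-1.8,11.3,-0.5,0],[-1,-1.3,8,-0.5,0],[-1,0,0,0,0]]}}

```text
time_s: 22.3
tcp_pos: [0.5591, 0.1415, 0.1951]
tool_rot: [-0.0, 0.649, 0.761, 0.0]
contact_force: [0.1, -0.3, -1.4]
opening: 0.216
```

```bash
cat >> h.py <<'E'
def lid():
    for cam in('side','top'):
        f=snap(cam);c=case(cloud(f));m=(abs(c[...,0])<100)&(c[...,1]>60)&(c[...,1]<230)&(c[...,2]>40)&(c[...,2]<245);q=c[m]
        print(cam,[(a+10,int(np.median(s[:,1])),int(np.percentile(s[:,1],5)),int(np.percentile(s[:,1],95)),len(s)) for a in range(40,245,20) for s in [q[(q[:,2]>a)&(q[:,2]<a+20)]] if len(s)>9])
E
python3 - <<'E'
from h import *
st();lid()
E
```

```text
t22.30 tcp [559.1 141.5 195.1] yaw 99.0 F [ 0.1 -0.3 -1.4] op 19.0mm
side [(50, 152, 150, 153, 255), (70, 153, 151, 154, 293), (90, 153, 152, 155, 307), (110, 154, 153, 156, 316), (130, 155, 153, 156, 326), (150, 156, 154, 157, 356), (170, 156, 155, 158, 370), (190, 157, 155, 159, 400), (210, 157, 156, 159, 398), (230, 139, 83, 158, 1991), (250, 138, 89, 140, 107)]
top [(230, 128, 97, 154, 273), (250, 132, 103, 136, 39)]
```

Lid at about 1.605 rad, upright. I'll retreat and lay the pry on the mat.

Call:
{"fn": "move_arm", "kwargs": {"deltas": [[-1,4,-25,0,0],[-1,7,-45,0,0],[-1,7,-45,0,0],[-1,4,-25,0,0],[-1,-6,-11,-9,-10.2],[-1,-6,-11,-9,-10.2],[-1,-6,-11,-9,-10.2],[-1,-6,-11,-9,-10.2]]}}

```text
time_s: 23.4
tcp_pos: [0.557, -0.0439, 0.1589]
tool_rot: [0.0, 0.875, 0.483, 0.0]
contact_force: [-0.8, -0.3, -0.7]
opening: 0.222
```

Call:
{"fn": "move_arm", "kwargs": {"deltas": [[-1,-6,-11,-9,-10.2],[-1,-6,-11,-9,-10.2],[-1,-6,-11,-9,-10.2],[-1,-6,-11,-9,-10.2],[-1,-6,-11,-9,-10.2],[-1,-5,-12,-9,-10.2],[-1,-5,-12,-9,-10.2],[-1,0,0,0,0]]}}

```text
time_s: 24.4
tcp_pos: [0.5168, -0.1228, 0.0958]
tool_rot: [-0.0, 0.993, -0.115, -0.0]
contact_force: [0.5, -0.7, -1.0]
opening: 0.224
```

Run:
```python
from h import *
st();lid()
f=snap('side');g=snap('top')
for n,h in(('side',f),('top',g)):
    print(n,pry(h))
    for r in bot.mark_of('spike',h)[:5]: print('spike',np.round(r['pixel']),round(r['score'],2),np.round(case(P(h,r['pixel']))))
a=cv2.resize(f['pixels'][130:330,180:380],(400,400));b=cv2.resize(g['pixels'][110:260,140:290],(400,400))
cv2.imwrite('pics/c6.png',cv2.cvtColor(np.hstack([a,b]),cv2.COLOR_RGB2BGR))
```

```text
t24.40 tcp [ 516.8 -122.8   95.8] yaw -13.2 F [ 0.5 -0.7 -1. ] op 19.7mm
side [(50, 152, 150, 154, 268), (70, 153, 151, 154, 284), (90, 153, 152, 155, 319), (110, 154, 153, 156, 320), (130, 155, 153, 156, 325), (150, 156, 154, 157, 351), (170, 156, 155, 158, 368), (190, 157, 155, 159, 403), (210, 157, 156, 159, 392), (230, 141, 116, 158, 1755), (250, 139, 134, 140, 88)]
top [(50, 145, 66, 146, 178), (70, 146, 145, 147, 176), (90, 147, 146, 148, 181), (110, 147, 146, 148, 192), (130, 148, 147, 149, 46), (230, 131, 113, 153, 1393), (250, 133, 131, 137, 46)]
side (100, array([395.4, -69.3]), array([18.3, 57.2]), 89.7)
spike [256. 234.] 0.74 [ -1. -57.  17.]Traceback (most recent call last):
  File "<stdin>", line 5, in <module>
  File "h.py", line 25, in pry
    return rect(p,(R[...,0]-R[...,2]>40)&(Z<.04)&(abs(X-.5)<.15)&(abs(Y+.13)<.07))
  File "h.py", line 17, in rect
    n,l=cv2.connectedComponents(m.astype(np.uint8));s=[(l==i).sum() for i in range(1,n)];m=l==1+int(np.argmax(s));q=p[m]
                                                                                                    ~~~~~~~~~^^^
    return _wrapfunc(a, 'argmax', axis=axis, out=out, **kwds)
    return _wrapit(obj, method, *args, **kwds)
    result = getattr(arr, method)(*args, **kwds)
ValueError: attempt to get argmax of an empty sequence
```

Call:
{"fn": "move_arm", "kwargs": {"deltas": [[-1,1,1,-35,0],[-1,0,0,-35,0],[-1,0,0,-30,0],[-1,0,0,-15,0],[-1,0,0,-6,0],[-1,0,0,-3,0],[-1,0,0,0,0]]}}

```text
time_s: 25.52
tcp_pos: [0.5186, -0.1213, -0.0273]
tool_rot: [0.0, 0.993, -0.115, 0.001]
contact_force: [0.6, 0.3, -0.1]
opening: 0.221
```

Call:
{"fn": "move_arm", "kwargs": {"deltas": [[0.1,0,0,0,0],[0.1,0,0,0,0],[0.1,0,0,0,0],[0.1,0,0,40,0],[0.1,0,-10,50,0],[0.1,-10,-30,50,0],[0.1,-20,-40,20,0],[0.1,-20,-40,0,0]]}}

```text
time_s: 26.52
tcp_pos: [0.4682, -0.2427, 0.134]
tool_rot: [0.001, 0.993, -0.115, 0.002]
contact_force: [0.4, -0.3, -0.8]
opening: 0.553
```

Run:
```python
from h import *
st()
f=snap('side');g=snap('top')
for n,h in(('side',f),('top',g)):
    try: print(n,pry(h))
    except Exception as e: print(e)
    for r in bot.mark_of('spike',h)[:5]: print('spike',np.round(r['pixel']),round(r['score'],2),np.round(case(P(h,r['pixel']))))
    c=case(cloud(h));m=(abs(c[...,0])<100)&(abs(c[...,1])<100)
    for s in(-75,-33,9,51):
        q=c[m&(abs(c[...,1]-s)<12)&(c[...,2]>30)&(c[...,2]<70)]
        print(s,len(q),[(a,int(np.median(w[:,1])),int(np.percentile(w[:,2],80)),len(w)) for a in range(-90,100,15) for w in [q[(q[:,0]>a)&(q[:,0]<a+15)]] if len(w)>3])
a=cv2.resize(f['pixels'][130:330,180:380],(400,400));b=cv2.resize(g['pixels'][110:260,140:290],(400,400))
cv2.imwrite('pics/c6.png',cv2.cvtColor(np.hstack([a,b]),cv2.COLOR_RGB2BGR))
```

```text
t26.52 tcp [ 468.2 -242.7  134. ] yaw -13.2 F [ 0.4 -0.3 -0.8] op 48.7mm
side (269, array([ 487.5, -103.8]), array([41.2, 97. ]), 77.3)
spike [259. 236.] 0.77 [ -6. -26.  51.]
-75 65 [(-75, -75, 35, 14), (-60, -72, 35, 14), (45, -69, 47, 5), (60, -77, 41, 32)]
-33 330 [(-75, -29, 52, 36), (-60, -24, 51, 41), (-45, -25, 51, 46), (-30, -27, 51, 42), (-15, -26, 51, 35), (0, -30, 46, 22), (15, -30, 47, 16), (30, -29, 47, 18), (45, -30, 47, 23), (60, -29, 44, 32), (75, -30, 47, 17)]
9 0 []
51 0 []
top (222, array([499.3, -87.1]), array([19.8, 96.4]), 82.3)
spike [213. 189.] 0.72 [ -7. -38.  50.]
spike [200. 189.] 0.65 [ 2.  5. 18.]
-75 67 [(-75, -74, 36, 16), (-60, -73, 36, 15), (45, -79, 41, 5), (60, -76, 41, 31)]
-33 298 [(-75, -34, 52, 36), (-60, -35, 52, 39), (-45, -32, 52, 33), (-30, -34, 53, 30), (-15, -35, 52, 25), (0, -33, 48, 19), (15, -35, 47, 21), (30, -34, 49, 20), (45, -34, 48, 22), (60, -35, 47, 38), (75, -36, 48, 13)]
9 272 [(-75, 7, 51, 22), (-60, 7, 52, 33), (-45, 8, 52, 30), (-30, 8, 52, 30), (-15, 7, 52, 33), (0, 8, 51, 20), (15, 7, 49, 14), (30, 7, 48, 15), (45, 7, 48, 24), (60, 8, 46, 28), (75, 7, 48, 14), (90, 6, 48, 9)]
51 72 [(-75, 54, 35, 13), (-60, 50, 36, 15), (45, 52, 37, 8), (60, 52, 42, 36)]
```

View pics/c6.png

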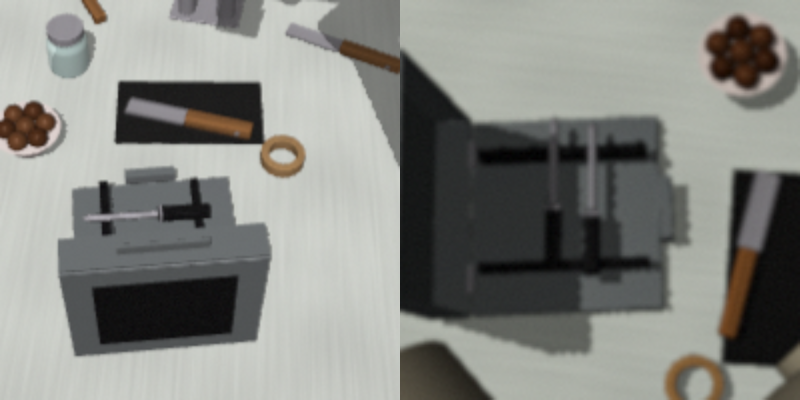

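Two spikes are present, at places y=-33 and y=9; the other two places are empty. The pry seems to have been knocked, but it's still on the mat, so I'll check it later. Going to spike2, gripping near the tail just above the rib.

Call:
{"fn": "move_arm", "kwargs": {"deltas": [[-0.45,5,40,0,4],[-0.45,5,40,0,4],[-0.45,5,40,0,4],[-0.45,5,40,0,4],[-0.45,5,40,0,4],[-0.45,5,40,0,2.2],[-0.45,5,40,0,0],[-0.45,6,33,0,0]], "grip_force": 4}}

```text
time_s: 27.72
tcp_pos: [0.5088, 0.0748, 0.1319]
tool_rot: [-0.0, 0.997, 0.08, -0.0]
contact_force: [0.7, 0.3, 0.0]
opening: 0.276
```

Call:
{"fn": "move_arm", "kwargs": {"deltas": [[-0.45,0,0,-30,0],[-0.45,0,0,-20,0],[-0.45,0,0,-10,0],[-0.45,0,0,0,0]]}}

```text
time_s: 28.22
tcp_pos: [0.509, 0.0724, 0.0718]
tool_rot: [-0.0, 0.997, 0.079, -0.0]
contact_force: [0.0, 0.4, 0.1]
opening: 0.273
```

Run:
```python
from h import *
st();print(case(bot.get_obs()['tcp_pos']));lid()
g=snap('top');c=case(cloud(g))
for s in(-33,9):
    q=c[(c[...,2]>46)&(c[...,2]<58)&(abs(c[...,1]-s)<14)&(abs(c[...,0])<110)];print(s,len(q),np.round(np.percentile(q,[1,50,99],axis=0)) if len(q) else '')
try: print(pry(g))
except Exception: print('no')
```

```text
t28.23 tcp [509.   72.4  71.8] yaw 9.0 F [0.  0.4 0.1] op 24.0mm
[-62.19243724 -31.22482361  71.81121637]
side [(50, 152, 150, 154, 260), (70, 153, 151, 154, 291), (90, 154, 152, 155, 298), (110, 154, 153, 156, 312), (130, 155, 153, 156, 341), (150, 156, 154, 157, 347), (170, 156, 155, 158, 364), (190, 157, 62, 159, 437), (210, 157, 61, 158, 530), (230, 141, 116, 158, 1744), (250, 138, 134, 140, 81)]
top [(50, 145, 144, 146, 66), (70, 146, 145, 147, 77), (90, 147, 146, 148, 103), (110, 148, 146, 149, 136), (130, 148, 147, 149, 32), (230, 132, 113, 153, 1359), (250, 133, 132, 137, 58)]
-33 19 [[ 64. -40.  46.]
 [ 76. -37.  47.]
 [ 88. -34.  51.]]
9 17 [[72.  4. 47.]
 [85.  7. 48.]
 [99. 10. 51.]]
(43, array([539. , -88.5]), array([20.3, 17.6]), 4.8)
```

Call:
{"fn": "move_arm", "kwargs": {"deltas": [[-0.45,0,-1.5,-25,0],[-0.45,0,0,-20,0],[-0.45,0,0,-12,0],[-0.45,0,0,-7,0],[-0.45,0,0,-3,0],[-0.45,0,0,0,0]]}}

```text
time_s: 29.12
tcp_pos: [0.5094, 0.0703, 0.0053]
tool_rot: [0.0, 0.997, 0.078, 0.0]
contact_force: [-0.1, 0.3, -0.5]
opening: 0.276
```

Call:
{"fn": "move_arm", "kwargs": {"deltas": [[-1,0,0,0,0],[-1,0,0,0,0],[-1,0,0,0,0],[-1,0,0,0,0]]}}

```text
time_s: 29.62
tcp_pos: [0.5095, 0.0703, 0.0055]
tool_rot: [0.0, 0.997, 0.078, 0.0]
contact_force: [-0.9, -0.3, 5.2]
opening: 0.178
```

Call:
{"fn": "move_arm", "kwargs": {"deltas": [[-1,0,0,4,0],[-1,0,0,8,0],[-1,0,0,12,0],[-1,0,0,15,0],[-1,0,0,15,0],[-1,0,0,15,0],[-1,0,0,0,0],[-1,0,0,0,0]]}}

```text
time_s: 30.62
tcp_pos: [0.509, 0.0703, 0.0739]
tool_rot: [-0.0, 0.997, 0.078, -0.0]
contact_force: [0.0, 0.1, -0.7]
opening: 0.18
```

```bash
cat >> h.py <<'E'
def spk(lo=-80,hi=110,yc=-33,w=15):
    for cam in('side','top'):
        c=case(cloud(snap(cam)));q=c[(abs(c[...,1]-yc)<w)&(c[...,2]>30)&(c[...,2]<250)&(c[...,0]>lo)&(c[...,0]<hi)]
        print(cam,[(int(np.median(s[:,0])),int(np.median(s[:,1])),int(np.median(s[:,2])),len(s)) for a in range(lo,hi,10) for s in [q[(q[:,0]>=a)&(q[:,0]<a+10)]] if len(s)>3])
E
python3 - <<'E'
from h import *
st();print(case(bot.get_obs()['tcp_pos']));spk()
E
```

```text
t30.62 tcp [509.   70.3  73.9] yaw 9.0 F [ 0.   0.1 -0.7] op 15.8mm
[-62.50767436 -33.3130265   73.86931512]
side [(-62, -26, 34, 13), (-57, -29, 33, 9), (-40, -32, 190, 4), (-33, -29, 120, 30), (-25, -31, 117, 35), (-14, -26, 117, 34), (-7, -28, 113, 22), (4, -28, 112, 13), (14, -30, 113, 12), (24, -29, 113, 16), (33, -29, 113, 15), (44, -30, 111, 12), (56, -30, 110, 20), (65, -31, 38, 46), (75, -29, 113, 12), (84, -29, 113, 12)]
top [(47, -34, 112, 6), (54, -34, 115, 9), (65, -35, 41, 27), (71, -34, 112, 15), (84, -34, 113, 12)]
```

The grip friction keeps the spike horizontal. I'll try minimum grip with brisk upward starts and gentle stops, to let it swing down.

Call:
{"fn": "move_arm", "kwargs": {"deltas": [[-1,0,0,0,0],[-1,0,0,55,0],[-1,0,0,35,0],[-1,0,0,20,0],[-1,0,0,10,0],[-1,0,0,5,0],[-1,0,0,0,0]], "grip_force": 3}}

```text
time_s: 31.6
tcp_pos: [0.5091, 0.0703, 0.1985]
tool_rot: [-0.0, 0.997, 0.078, -0.0]
contact_force: [0.5, 0.5, -1.5]
opening: 0.183
```

Run:
```python
from h import *
st();print(case(bot.get_obs()['tcp_pos']));spk()
```

```text
t31.60 tcp [509.1  70.3 198.5] yaw 9.0 F [ 0.5  0.5 -1.5] op 16.1mm
[-62.41669301 -33.33868849 198.52257408]
side [(-63, -34, 33, 19), (-58, -36, 34, 17), (-32, -26, 217, 30), (-25, -27, 209, 37), (-16, -29, 202, 23), (-5, -28, 191, 18), (4, -28, 182, 16), (14, -28, 176, 16), (24, -30, 167, 18), (35, -28, 162, 16), (46, -28, 151, 17), (55, -31, 141, 14), (64, -33, 38, 35)]
top [(-62, -38, 34, 13), (-57, -35, 34, 22)]
```

It swung down to about 40°. One more.

Call:
{"fn": "move_arm", "kwargs": {"deltas": [[-1,0,0,55,0],[-1,0,0,30,0],[-1,0,0,15,0],[-1,0,0,5,0],[-1,0,0,-5,0],[-1,0,0,-15,0],[-1,0,0,-30,0],[-1,0,0,0,0]]}}

```text
time_s: 32.7
tcp_pos: [0.5079, 0.0704, 0.2515]
tool_rot: [-0.001, 0.997, 0.078, -0.003]
contact_force: [0.8, -0.0, 0.1]
opening: 0.182
```

Run:
```python
from h import *
st();print(case(bot.get_obs()['tcp_pos']));spk()
```

```text
t32.70 tcp [507.9  70.4 251.5] yaw 9.0 F [ 0.8 -0.   0.1] op 16.0mm
[-63.50826256 -33.06396411 251.45753606]
side [(-62, -32, 34, 21), (-57, -35, 34, 16), (-44, -23, 242, 10), (-32, -27, 245, 29), (-25, -28, 225, 23), (-15, -28, 209, 20), (-5, -27, 196, 20), (5, -28, 179, 19), (13, -29, 169, 13), (59, -41, 36, 4), (65, -33, 38, 33)]
top [(-62, -36, 35, 17), (-57, -34, 34, 22)]
```

Call:
{"fn": "move_arm", "kwargs": {"deltas": [[-1,0,0,55,0],[-1,0,0,25,0],[-1,0,0,5,0],[-1,0,0,-10,0],[-1,0,0,-30,0],[-1,0,0,-45,0],[-1,0,0,50,0],[-1,0,0,0,0]]}}

```text
time_s: 33.8
tcp_pos: [0.5094, 0.0703, 0.3047]
tool_rot: [0.0, 0.997, 0.078, 0.001]
contact_force: [0.3, -0.3, 0.1]
opening: 0.181
```

Run:
```python
from h import *
st();print(case(bot.get_obs()['tcp_pos']));spk()
```

```text
t33.80 tcp [509.4  70.3 304.7] yaw 9.0 F [ 0.3 -0.3  0.1] op 16.0mm
[-62.06943805 -33.38762694 304.72424062]
side [(-62, -32, 34, 20), (-56, -29, 35, 24), (-45, -28, 218, 51), (-38, -32, 193, 4), (59, -41, 37, 5), (65, -35, 38, 36)]
top [(-62, -32, 36, 19), (-57, -35, 35, 21), (59, -34, 34, 5), (62, -35, 37, 16)]
```

```bash
cat >> h.py <<'E'
def vert(r=40):
    o=bot.get_obs()['tcp_pos'];
    for cam in('side','top'):
        p=cloud(snap(cam));q=p[(abs(p[...,0]-o[0])<r*.001)&(abs(p[...,1]-o[1])<r*.001)&(p[...,2]<o[2]+.036)&(p[...,2]>.09)]
        if len(q)<4: print(cam,len(q));continue
        q=q*1000
        print(cam,[tuple(int(v) for v in np.median(s,0))+(len(s),) for a in range(90,400,15) for s in [q[(q[:,2]>=a)&(q[:,2]<a+15)]] if len(s)>2])
E
python3 - <<'E'
from h import *
st();vert()
E
```

```text
t33.90 tcp [509.1  70.3 303. ] yaw 9.0 F [-0.3  0.7 -0.2] op 16.0mm
side [(530, 77, 191, 5), (527, 78, 203, 14), (525, 77, 216, 15), (523, 77, 231, 15), (518, 76, 247, 17), (516, 76, 261, 18), (513, 76, 276, 12), (512, 78, 291, 36), (508, 79, 304, 30)]
top 0
```

Nearly vertical: 11° off, tip at about (531,73,187) mm. I'll tighten and carry it to the cup near (477,-403).

Call:
{"fn": "move_arm", "kwargs": {"deltas": [[-1,0,0,0,0],[-1,-4,-25,0,0],[-1,-4,-40,0,0],[-1,-4,-40,0,0],[-1,-4,-40,0,0],[-1,-4,-40,0,0],[-1,-4,-40,0,0],[-1,-4,-40,0,0]], "grip_force": 12}}

```text
time_s: 35.0
tcp_pos: [0.4809, -0.196, 0.3037]
tool_rot: [-0.0, 0.997, 0.078, -0.0]
contact_force: [0.4, -0.3, -0.6]
opening: 0.176
```

Call:
{"fn": "move_arm", "kwargs": {"deltas": [[-1,-4,-40,0,0],[-1,-4,-40,0,0],[-1,-4,-40,-10,0],[-1,-4,-40,-20,0],[-1,-4,-30,-20,0],[-1,-4,-18,-10,0],[-1,-4,-3,0,0],[-1,0,0,0,0]]}}

```text
time_s: 36.0
tcp_pos: [0.4534, -0.4052, 0.2451]
tool_rot: [0.001, 0.997, 0.079, 0.0]
contact_force: [-0.7, -0.1, -0.9]
opening: 0.18
```

Run:
```python
from h import *
st();vert()
f=snap('side');
try: print(pry(f),pry(snap('top')))
except Exception as e: print(e)
```

```text
t36.00 tcp [ 453.4 -405.2  245.1] yaw 9.0 F [-0.7 -0.1 -0.9] op 15.9mm
side [(475, -399, 131, 3), (472, -398, 141, 9), (469, -396, 155, 13), (468, -399, 173, 11), (464, -400, 187, 14), (460, -399, 202, 10), (458, -398, 216, 11), (456, -396, 233, 30), (454, -397, 247, 24), (449, -398, 261, 30), (448, -394, 272, 4)]
top 0
(264, array([501.5, -77.6]), array([27.2, 97.8]), 87.4) (207, array([501.1, -84.2]), array([18.9, 96.6]), 85.1)
```

Call:
{"fn": "move_arm", "kwargs": {"deltas": [[-1,1,0,-15,0],[-1,0,0,-15,0],[-1,0,0,-15,0],[-1,0,0,-10,0],[-1,0,0,-10,0],[-1,0,0,0,0]], "grip_force": 5}}

```text
time_s: 36.95
tcp_pos: [0.454, -0.4055, 0.1784]
tool_rot: [-0.001, 0.997, 0.078, -0.0]
contact_force: [-0.2, -0.9, -0.8]
opening: 0.183
```

Run:
```python
from h import *
st();vert()
```

```text
t36.95 tcp [ 454.  -405.5  178.4] yaw 9.0 F [-0.2 -0.9 -0.8] op 16.1mm
side [(467, -398, 98, 11), (465, -397, 115, 9), (464, -397, 128, 12), (460, -400, 144, 12), (457, -398, 159, 15), (456, -397, 172, 26), (453, -396, 187, 23), (451, -397, 200, 19)]
top 0
```

Call:
{"fn": "move_arm", "kwargs": {"deltas": [[-1,4,0.5,-6,0],[-1,4,0.5,-6,0],[-1,4,0.5,-6,0],[-1,4,0.5,-6,0],[-1,4,0,-6,0],[-1,2,0,-6,0],[-1,0,0,-6,0],[-1,0,0,0,0]]}}

```text
time_s: 38.05
tcp_pos: [0.476, -0.4035, 0.1365]
tool_rot: [-0.0, 0.997, 0.078, -0.0]
contact_force: [-0.3, 0.0, -0.8]
opening: 0.18
```

Run:
```python
from h import *
st();vert()
```

```text
t38.05 tcp [ 476.  -403.5  136.5] yaw 9.0 F [-0.3  0.  -0.8] op 15.8mm
side [(476, -399, 96, 10), (474, -396, 108, 10), (475, -395, 124, 23), (472, -397, 141, 26), (470, -394, 156, 20)]
top 0
```

Call:
{"fn": "move_arm", "kwargs": {"deltas": [[-1,0,0,-3,0],[-1,0,0,-3,0],[-1,0,0,-1,0],[-1,0,0,0,0]]}}

```text
time_s: 38.65
tcp_pos: [0.4762, -0.4036, 0.13]
tool_rot: [-0.0, 0.997, 0.078, -0.0]
contact_force: [-0.5, 0.5, -0.1]
opening: 0.178
```

Call:
{"fn": "move_arm", "kwargs": {"deltas": [[-1,0,0,-2,0],[-1,0,0,-1,0],[-1,0,0,0,0]]}}

```text
time_s: 39.02
tcp_pos: [0.4763, -0.4038, 0.1273]
tool_rot: [0.0, 0.997, 0.078, 0.0]
contact_force: [0.2, -0.2, 2.3]
opening: 0.185
```

Floor felt. Releasing and lifting.

Call:
{"fn": "move_arm", "kwargs": {"deltas": [[-0.4,0,0,0,0],[-0.4,0,0,0,0],[-0.4,0,0,5,0],[-0.4,0,0,20,0],[-0.4,0,0,40,0],[-0.4,0,40,50,0],[-0.4,0,55,20,0],[-0.45,4,55,0,0]]}}

```text
time_s: 40.02
tcp_pos: [0.4804, -0.2536, 0.2631]
tool_rot: [0.001, 0.997, 0.078, 0.002]
contact_force: [0.6, 0.6, -0.6]
opening: 0.276
```

Call:
{"fn": "move_arm", "kwargs": {"deltas": [[-0.45,4,55,0,0],[-0.45,4,55,0,0],[-0.45,4,55,0,0],[-0.45,4,55,0,0],[-0.45,4,55,-30,0],[-0.45,4,55,-40,0],[-0.45,3,35,-50,0],[-0.45,0,0,0,0]]}}

```text
time_s: 41.02
tcp_pos: [0.505, 0.1074, 0.1418]
tool_rot: [-0.0, 0.997, 0.08, -0.003]
contact_force: [0.6, -0.0, 1.2]
opening: 0.278
```

```bash
cat >> h.py <<'E'
def hold():
    for cam in('side','top'):
        f=snap(cam);p=cloud(f)*1000;q=p[(abs(p[...,0]-513)<70)&(abs(p[...,1]+375)<75)&(p[...,2]>92)&(p[...,2]<200)]
        n=len(q);print(cam,n,[tuple(int(v) for v in np.median(s,0))+(len(s),) for xl,xh,yl,yh in((513,590,-374,-300),(513,590,-450,-374),(440,513,-370,-300),(440,513,-450,-370)) for a in range(92,200,15) for s in [q[(q[:,0]>xl)&(q[:,0]<xh)&(q[:,1]>yl)&(q[:,1]<yh)&(q[:,2]>=a)&(q[:,2]<a+15)]] if len(s)>3],'max z',np.percentile(q[:,2],98) if n else '')
E
python3 - <<'E'
from h import *
st();print(case(bot.get_obs()['tcp_pos']));hold();spk(yc=9,hi=115)
E
```

```text
t41.02 tcp [505.  107.4 141.8] yaw 9.2 F [ 0.6 -0.   1.2] op 24.4mm
[-60.60488635   3.90453439 141.81538088]
side 132 [(465, -401, 97, 10), (464, -398, 114, 22), (461, -399, 128, 26), (460, -397, 146, 23), (454, -399, 160, 25), (452, -401, 171, 26)] max z 175.2605400818909
top 128 [(466, -399, 116, 19), (465, -399, 131, 18), (459, -399, 146, 21), (457, -400, 160, 18), (451, -406, 175, 50)] max z 177.42049201909347
side []
top [(-63, 4, 45, 21)]
```

Spike2 stands in its cup, top at 177 mm, on the floor. Next is spike3.

Call:
{"fn": "move_arm", "kwargs": {"deltas": [[-0.45,2,5,-40,0],[-0.45,0,0,-35,0],[-0.45,0,0,-30,0],[-0.45,0,0,-15,0],[-0.45,0,0,-10,0],[-0.45,0,0,-4,0],[-0.45,0,0,-2,0],[-0.45,0,0,0,0]]}}

```text
time_s: 42.22
tcp_pos: [0.5091, 0.1104, 0.0086]
tool_rot: [0.0, 0.997, 0.078, 0.0]
contact_force: [-0.8, -0.4, -1.3]
opening: 0.276
```

Call:
{"fn": "move_arm", "kwargs": {"deltas": [[-1,0,0,0,0],[-1,0,0,0,0],[-1,0,0,0,0],[-1,0,0,0,0]], "grip_force": 4}}

```text
time_s: 42.72
tcp_pos: [0.509, 0.1106, 0.0086]
tool_rot: [0.0, 0.997, 0.078, 0.0]
contact_force: [-1.5, 0.3, 3.0]
opening: 0.178
```

Call:
{"fn": "move_arm", "kwargs": {"deltas": [[-1,0,0,4,0],[-1,0,0,8,0],[-1,0,0,12,0],[-1,0,0,12,0],[-1,2,-10,12,0],[-1,3,-20,10,0],[-1,0,0,5,0],[-1,0,0,0,0]]}}

```text
time_s: 43.72
tcp_pos: [0.5139, 0.0807, 0.0717]
tool_rot: [-0.0, 0.997, 0.078, 0.0]
contact_force: [-1.2, 0.3, 0.2]
opening: 0.18
```

Call:
{"fn": "move_arm", "kwargs": {"deltas": [[-1,0,0,0,0],[-1,0,0,55,0],[-1,0,0,35,0],[-1,0,0,20,0],[-1,0,0,10,0],[-1,0,0,5,0],[-1,0,0,0,0]], "grip_force": 3}}

```text
time_s: 44.6
tcp_pos: [0.5137, 0.0807, 0.1957]
tool_rot: [-0.0, 0.997, 0.078, -0.001]
contact_force: [0.7, 0.2, 0.4]
opening: 0.182
```

Call:
{"fn": "move_arm", "kwargs": {"deltas": [[-1,0,0,55,0],[-1,0,0,30,0],[-1,0,0,15,0],[-1,0,0,5,0],[-1,0,0,-5,0],[-1,0,0,-15,0],[-1,0,0,-30,0],[-1,0,0,0,0]]}}

```text
time_s: 45.6
tcp_pos: [0.5126, 0.0806, 0.2486]
tool_rot: [-0.0, 0.997, 0.078, -0.003]
contact_force: [-0.1, -0.3, 0.1]
opening: 0.182
```

Run:
```python
from h import *
st();vert(70);lid()
```

```text
t45.60 tcp [512.6  80.6 248.6] yaw 9.0 F [-0.1 -0.3  0.1] op 16.0mm
side [(576, 95, 157, 18), (568, 94, 174, 16), (560, 92, 185, 18), (553, 92, 201, 20), (544, 90, 216, 22), (534, 91, 234, 28), (527, 91, 244, 27)]
top 0
side [(50, 152, 150, 154, 265), (70, 153, 151, 154, 290), (90, 153, 152, 155, 310), (110, 154, 152, 156, 315), (130, 155, 153, 157, 318), (150, 156, 154, 157, 358), (170, 156, 155, 158, 362), (190, 157, 155, 159, 401), (210, 157, 156, 159, 401), (230, 141, 116, 158, 1745), (250, 138, 133, 140, 85)]
top [(50, 145, 144, 146, 42), (70, 146, 145, 147, 27), (90, 147, 145, 148, 26), (110, 147, 146, 149, 35), (230, 121, 112, 131, 100)]
```

Call:
{"fn": "move_arm", "kwargs": {"deltas": [[-1,0,0,55,0],[-1,0,0,25,0],[-1,0,0,5,0],[-1,0,0,-10,0],[-1,0,0,-30,0],[-1,0,0,-45,0],[-1,0,0,50,0],[-1,0,0,0,0]]}}

```text
time_s: 46.8
tcp_pos: [0.5141, 0.0806, 0.3019]
tool_rot: [0.0, 0.997, 0.078, 0.001]
contact_force: [1.4, -0.9, -0.6]
opening: 0.182
```

Call:
{"fn": "move_arm", "kwargs": {"deltas": [[-1,0,0,0,0],[-1,0,0,-20,0],[-1,0,0,-40,0],[-1,0,0,50,0],[-1,0,0,0,0],[-1,0,0,0,0]]}}

```text
time_s: 47.55
tcp_pos: [0.5138, 0.0806, 0.2904]
tool_rot: [-0.0, 0.997, 0.078, -0.0]
contact_force: [-0.6, -0.0, -0.7]
opening: 0.181
```

Run:
```python
from h import *
st();vert(70)
```

```text
t47.55 tcp [513.8  80.6 290.4] yaw 9.0 F [-0.6 -0.  -0.7] op 15.9mm
side [(507, 84, 175, 8), (507, 84, 188, 13), (508, 84, 202, 14), (506, 85, 218, 15), (506, 84, 230, 12), (506, 84, 248, 17), (507, 85, 264, 13), (505, 88, 277, 35), (503, 88, 291, 23)]
top [(507, 75, 186, 4), (505, 76, 201, 5), (505, 76, 217, 5), (505, 76, 229, 4), (500, 70, 268, 5), (500, 72, 278, 9), (500, 71, 293, 4)]
```

Vertical now, tip at about (507,80). I'll carry it to the cup near (550,-347).

Call:
{"fn": "move_arm", "kwargs": {"deltas": [[-1,0,0,0,0],[-1,3,-20,0,0],[-1,4,-38,0,0],[-1,4,-38,0,0],[-1,4,-38,0,0],[-1,4,-38,0,0],[-1,4,-38,0,0],[-1,4,-38,0,0]], "grip_force": 12}}

```text
time_s: 48.65
tcp_pos: [0.5409, -0.1687, 0.2909]
tool_rot: [-0.0, 0.997, 0.078, -0.0]
contact_force: [0.8, 0.9, -1.0]
opening: 0.183
```

Call:
{"fn": "move_arm", "kwargs": {"deltas": [[-1,4,-38,0,0],[-1,4,-38,0,0],[-1,4,-38,-10,0],[-1,4,-35,-20,0],[-1,0,-20,-10,0],[-1,0,-10,0,0],[-1,0,0,0,0]]}}

```text
time_s: 49.52
tcp_pos: [0.557, -0.3464, 0.2521]
tool_rot: [0.0, 0.997, 0.078, 0.0]
contact_force: [-0.0, -0.1, -0.2]
opening: 0.177
```

Run:
```python
from h import *
st();vert(35)
```

```text
t49.52 tcp [ 557.  -346.4  252.1] yaw 9.0 F [-0.  -0.1 -0.2] op 15.6mm
side [(550, -342, 143, 14), (551, -342, 159, 10), (551, -342, 172, 12), (551, -343, 187, 12), (551, -342, 202, 11), (548, -342, 215, 12), (548, -339, 233, 21), (548, -338, 247, 24), (548, -337, 261, 23), (546, -337, 274, 19), (543, -334, 286, 4)]
top 0
```

Call:
{"fn": "move_arm", "kwargs": {"deltas": [[-1,0,0,-20,0],[-1,0,0,-20,0],[-1,0,0,-15,0],[-1,0,0,-15,0],[-1,0,0,-15,0],[-1,0,0,-15,0],[-1,0,0,-14,0],[-1,0,0,0,0]], "grip_force": 5}}

```text
time_s: 50.62
tcp_pos: [0.5565, -0.3461, 0.136]
tool_rot: [-0.001, 0.997, 0.078, -0.001]
contact_force: [-0.4, 0.9, -0.5]
opening: 0.181
```

Call:
{"fn": "move_arm", "kwargs": {"deltas": [[-1,0,0,-4,0],[-1,0,0,-3,0],[-1,0,0,0,0]]}}

```text
time_s: 51.0
tcp_pos: [0.5575, -0.347, 0.1319]
tool_rot: [0.001, 0.997, 0.078, 0.001]
contact_force: [0.2, 0.3, 4.6]
opening: 0.176
```

Run:
```python
from h import *
st();vert(35)
```

```text
t51.00 tcp [ 557.5 -347.   131.9] yaw 9.0 F [0.2 0.3 4.6] op 15.5mm
side [(550, -342, 96, 10), (548, -340, 111, 16), (550, -338, 127, 27), (548, -339, 142, 21), (547, -336, 156, 13)]
top 0
```

Call:
{"fn": "move_arm", "kwargs": {"deltas": [[-0.4,0,0,0,0],[-0.4,0,0,0,0],[-0.4,0,0,5,0],[-0.4,0,0,20,0],[-0.4,0,0,40,0],[-0.4,0,0,50,0],[-1,0,50,30,0],[-1,0,60,0,0]]}}

```text
time_s: 52.1
tcp_pos: [0.5573, -0.2362, 0.2779]
tool_rot: [0.002, 0.997, 0.078, 0.002]
contact_force: [1.3, 0.4, 0.1]
opening: 0.096
```

Run:
```python
from h import *
st();hold()
f=snap('top')
for h in(snap('side'),f):
    try: print(pry(h))
    except Exception: pass
```

```text
t52.10 tcp [ 557.3 -236.2  277.9] yaw 8.9 F [1.3 0.4 0.1] op 8.5mm
side 247 [(541, -347, 98, 10), (538, -343, 115, 17), (535, -342, 131, 20), (532, -343, 145, 22), (530, -344, 159, 20), (528, -348, 172, 27), (465, -400, 101, 10), (464, -397, 114, 23), (462, -399, 128, 23), (457, -401, 144, 25), (455, -399, 159, 23), (452, -404, 171, 27)] max z 175.0402943630505
top 130 [(467, -398, 115, 18), (462, -399, 131, 20), (459, -400, 146, 20), (458, -400, 161, 20), (451, -406, 174, 49)] max z 177.3973256269187
(265, array([501.2, -78.7]), array([22. , 97.8]), 85.4)
(141, array([513.4, -85.6]), array([19.5, 73.5]), 85.3)
```

Both spikes stand in the cups. Moving behind the open lid with the fingers shut.

Call:
{"fn": "move_arm", "kwargs": {"deltas": [[-1,-2,45,0,10],[-1,-2,45,0,10],[-1,-2,45,0,10],[-1,-2,45,0,10],[-1,-2,45,0,10],[-1,-2,45,0,10],[-1,-2,45,0,10],[-1,-2,45,0,10]], "grip_force": 20}}

```text
time_s: 53.3
tcp_pos: [0.5415, 0.1238, 0.275]
tool_rot: [-0.0, 0.712, 0.702, -0.0]
contact_force: [1.1, -0.2, 0.1]
opening: -0.0
```

Call:
{"fn": "move_arm", "kwargs": {"deltas": [[-1,-2,45,0,10],[-1,-2,45,0,0],[-1,-1,45,0,0],[-1,0,40,0,0],[-1,0,0,0,0]]}}

```text
time_s: 53.92
tcp_pos: [0.5364, 0.2997, 0.2742]
tool_rot: [-0.0, 0.649, 0.761, -0.001]
contact_force: [-0.2, 0.2, -0.3]
opening: 0.007
```

Run:
```python
from h import *
st();print(case(bot.get_obs()['tcp_pos']))
t=np.radians(np.r_[np.arange(93,0,-3),0]);y=105-180*np.cos(t)+44*np.sin(t)+9;z=20+180*np.sin(t)+44*np.cos(t)-34
for a,yy,zz in zip(np.degrees(t),y,z): print(int(a+.5),round(yy),round(zz),end=' | ')
print()
for i in range(1,len(t)):
    d=y[i]-y[i-1];print([-1,round(-.156*d,1),round(.988*d,1),round(z[i]-z[i-1],1),0],end=',')
c=case(cloud(snap('top')));q=c[(abs(c[...,0])<100)&(abs(c[...,1])<95)&(c[...,2]<80)]
print('\ninside >42mm:',(q[:,2]>42).sum(),len(q))
```

```text
t53.92 tcp [536.4 299.7 274.2] yaw 99.1 F [-0.2  0.2 -0.3] op 0.6mm
[  0.49682764 188.94376458 274.24931835]
93 167 163 | 90 158 166 | 87 149 168 | 84 139 170 | 81 129 171 | 78 120 171 | 75 110 171 | 72 100 171 | 69 91 170 | 66 81 168 | 63 71 166 | 60 62 164 | 57 53 161 | 54 44 157 | 51 35 154 | 48 26 149 | 45 18 144 | 42 10 139 | 39 2 133 | 36 -6 127 | 33 -13 121 | 30 -20 114 | 27 -26 107 | 24 -33 99 | 21 -38 92 | 18 -44 83 | 15 -48 75 | 12 -53 66 | 9 -57 58 | 6 -60 49 | 3 -63 39 | 0 -66 30 | 
[-1, np.float64(1.5), np.float64(-9.2), np.float64(2.5), 0],[-1, np.float64(1.5), np.float64(-9.4), np.float64(2.1), 0],[-1, np.float64(1.5), np.float64(-9.5), np.float64(1.6), 0],[-1, np.float64(1.5), np.float64(-9.5), np.float64(1.1), 0],[-1, np.float64(1.5), np.float64(-9.6), np.float64(0.5), 0],[-1, np.float64(1.5), np.float64(-9.6), np.float64(0.0), 0],[-1, np.float64(1.5), np.float64(-9.6), np.float64(-0.5), 0],[-1, np.float64(1.5), np.float64(-9.5), np.float64(-1.0), 0],[-1, np.float64(1.5), np.float64(-9.5), np.float64(-1.5), 0],[-1, np.float64(1.5), np.float64(-9.4), np.float64(-2.0),
[... 607 characters left out ...]
5), 0],[-1, np.float64(1.1), np.float64(-6.8), np.float64(-6.8), 0],[-1, np.float64(1.0), np.float64(-6.4), np.float64(-7.2), 0],[-1, np.float64(1.0), np.float64(-6.1), np.float64(-7.5), 0],[-1, np.float64(0.9), np.float64(-5.7), np.float64(-7.8), 0],[-1, np.float64(0.8), np.float64(-5.3), np.float64(-8.1), 0],[-1, np.float64(0.8), np.float64(-4.8), np.float64(-8.4), 0],[-1, np.float64(0.7), np.float64(-4.4), np.float64(-8.6), 0],[-1, np.float64(0.6), np.float64(-3.9), np.float64(-8.8), 0],[-1, np.float64(0.5), np.float64(-3.5), np.float64(-9.0), 0],[-1, np.float64(0.5), np.float64(-3.0), np.float64(-9.2), 0],[-1, np.float64(0.4), np.float64(-2.5), np.float64(-9.4), 0],
inside >42mm: 69 4219
```

Call:
{"fn": "move_arm", "kwargs": {"deltas": [[-1,0,0,-35,0],[-1,0,0,-35,0],[-1,0,0,-30,0],[-1,0,0,-11,0],[-1,1.4,-9,0,0],[-1,1.4,-9,0,0],[-1,0.6,-4,0,0],[-1,0,0,0,0]]}}

```text
time_s: 54.98
tcp_pos: [0.5395, 0.2762, 0.165]
tool_rot: [0.0, 0.65, 0.76, 0.0]
contact_force: [-0.2, 0.6, 0.3]
opening: 0.008
```

Call:
{"fn": "move_arm", "kwargs": {"deltas": [[-1,1.5,-9.2,2.5,0],[-1,1.5,-9.4,2.1,0],[-1,1.5,-9.5,1.6,0],[-1,1.5,-9.5,1.1,0],[-1,1.5,-9.6,0.5,0],[-1,1.5,-9.6,0,0],[-1,1.5,-9.6,-0.5,0],[-1,1.5,-9.5,-1,0]]}}

```text
time_s: 55.98
tcp_pos: [0.5514, 0.2, 0.1706]
tool_rot: [0.0, 0.649, 0.76, 0.0]
contact_force: [-0.3, 1.2, 0.1]
opening: 0.008
```

```bash
cat >> h.py <<'E'
def lidtop():
    c=case(cloud(snap('side')));
    for lo,hi in((-105,-75),(75,105)):
        q=c[(c[...,0]>lo)&(c[...,0]<hi)&(c[...,1]>-140)&(c[...,1]<175)&(c[...,2]>25)&(c[...,2]<255)]
        print(lo,[(int(np.median(s[:,1])),int(np.median(s[:,2])),len(s)) for a in range(-140,175,20) for s in [q[(q[:,1]>a)&(q[:,1]<a+20)]] if len(s)>20])
E
python3 - <<'E'
from h import *
st();print(case(bot.get_obs()['tcp_pos']));lidtop()
E
```

```text
t55.98 tcp [551.4 200.  170.6] yaw 99.0 F [-0.3  1.2  0.1] op 0.7mm
[ -0.33006574  88.14950586 170.57767285]
-105 [(77, 211, 61), (89, 179, 232), (109, 130, 222), (130, 80, 212), (144, 43, 80)]
75 [(76, 215, 78), (89, 180, 246), (109, 131, 235), (129, 81, 218), (143, 45, 92)]
```

Call:
{"fn": "move_arm", "kwargs": {"deltas": [[-1,1.5,-9.5,-1.5,0],[-1,1.5,-9.4,-2,0],[-1,1.5,-9.3,-2.5,0],[-1,1.4,-9.1,-3,0],[-1,1.4,-9,-3.4,0],[-1,1.4,-8.8,-3.9,0],[-1,1.4,-8.6,-4.4,0],[-1,1.3,-8.3,-4.8,0]]}}

```text
time_s: 57.02
tcp_pos: [0.5628, 0.1281, 0.1448]
tool_rot: [0.0, 0.649, 0.76, -0.0]
contact_force: [0.5, 0.6, -0.2]
opening: 0.005
```

Call:
{"fn": "move_arm", "kwargs": {"deltas": [[-1,1.3,-8.1,-5.3,0],[-1,1.2,-7.8,-5.7,0],[-1,1.2,-7.5,-6.1,0],[-1,1.1,-7.1,-6.5,0],[-1,1.1,-6.8,-6.8,0],[-1,1,-6.4,-7.2,0],[-1,1,-6.1,-7.5,0],[-1,0,0,0,0]]}}

```text
time_s: 58.02
tcp_pos: [0.5704, 0.0784, 0.0993]
tool_rot: [-0.0, 0.65, 0.76, -0.0]
contact_force: [0.4, 0.2, 0.1]
opening: 0.006
```

Run:
```python
from h import *
st();print(case(bot.get_obs()['tcp_pos']));lidtop()
```

```text
t58.02 tcp [570.4  78.4  99.3] yaw 99.0 F [0.4 0.2 0.1] op 0.5mm
[ -0.60699319 -34.96834319  99.32925829]
-105 [(-49, 138, 128), (-29, 130, 153), (-8, 124, 176), (5, 112, 140), (29, 100, 106), (50, 92, 102), (69, 83, 104), (89, 74, 109), (110, 65, 121), (123, 59, 41)]
75 [(-63, 237, 35), (-48, 138, 120), (-29, 129, 155), (-9, 122, 170), (6, 111, 144), (29, 101, 102), (49, 92, 107), (70, 83, 107), (90, 74, 110), (109, 66, 119), (123, 59, 46)]
```

Call:
{"fn": "move_arm", "kwargs": {"deltas": [[-1,0.5,-2.9,-3.9,0],[-1,0.5,-2.8,-3.9,0],[-1,0.4,-2.7,-4,0],[-1,0.4,-2.6,-4.1,0],[-1,0.4,-2.4,-4.2,0],[-1,0.4,-2.4,-4.2,0],[-1,0.4,-2.2,-4.3,0],[-1,0.3,-2.2,-4.3,0]]}}

```text
time_s: 59.08
tcp_pos: [0.5739, 0.0585, 0.0668]
tool_rot: [0.0, 0.649, 0.76, 0.0]
contact_force: [1.3, -0.5, 1.4]
opening: 0.005
```

Call:
{"fn": "move_arm", "kwargs": {"deltas": [[-1,0.3,-2,-4.4,0],[-1,0.3,-1.9,-4.4,0],[-1,0.3,-1.8,-4.5,0],[-1,0.2,-1.7,-4.5,0],[-1,0.2,-1.5,-4.6,0],[-1,0.2,-1.5,-3,0],[-1,0,0,0,0]]}}

```text
time_s: 59.95
tcp_pos: [0.5752, 0.0482, 0.0414]
tool_rot: [-0.0, 0.65, 0.76, -0.0]
contact_force: [-0.6, 0.1, -0.7]
opening: 0.007
```

Call:
{"fn": "move_arm", "kwargs": {"deltas": [[-1,0,0,-3,0],[-1,0,0,-3,0],[-1,0,0,0,0]]}}

```text
time_s: 60.32
tcp_pos: [0.5752, 0.0483, 0.0355]
tool_rot: [-0.0, 0.65, 0.76, -0.0]
contact_force: [-0.1, 0.4, 0.7]
opening: 0.005
```

Run:
```python
from h import *
st();print(case(bot.get_obs()['tcp_pos']));lidtop()
```

```text
t60.33 tcp [575.2  48.3  35.5] yaw 99.0 F [-0.1  0.4  0.7] op 0.4mm
[ -0.5231766  -65.38780664  35.45150292]
-105 [(-86, 175, 64), (-70, 72, 114), (-49, 71, 123), (-30, 142, 152), (-9, 67, 77), (9, 66, 74), (29, 66, 84), (50, 65, 80), (70, 65, 85), (90, 64, 84), (109, 54, 138)]
75 [(-88, 73, 77), (-69, 71, 116), (-49, 71, 123), (-30, 136, 134), (-10, 68, 82), (10, 67, 79), (30, 66, 82), (49, 65, 84), (70, 64, 84), (90, 64, 91), (110, 57, 141)]
```

Call:
{"fn": "move_arm", "kwargs": {"deltas": [[-1,0,0,-2,0],[-1,0,0,-2,0],[-1,0,0,0,0]]}}

```text
time_s: 60.75
tcp_pos: [0.5752, 0.0483, 0.0315]
tool_rot: [-0.0, 0.649, 0.76, -0.0]
contact_force: [-0.4, -0.2, -0.6]
opening: 0.003
```

Call:
{"fn": "move_arm", "kwargs": {"deltas": [[-1,0,0,-1.5,0],[-1,0,0,-1,0],[-1,0,0,0,0]]}}

```text
time_s: 61.12
tcp_pos: [0.5753, 0.0483, 0.0291]
tool_rot: [-0.0, 0.649, 0.76, -0.0]
contact_force: [0.8, 0.5, -0.6]
opening: 0.005
```

Run:
```python
from h import *
st();lidtop()
```

```text
t61.12 tcp [575.3  48.3  29.1] yaw 99.0 F [ 0.8  0.5 -0.6] op 0.5mm
-105 [(-87, 168, 66), (-69, 66, 111), (-49, 67, 115), (-30, 99, 156), (-9, 63, 71), (10, 63, 78), (29, 63, 74), (49, 63, 81), (69, 64, 84), (89, 63, 86), (109, 53, 131)]
75 [(-87, 67, 77), (-70, 65, 105), (-50, 65, 115), (-30, 129, 142), (-8, 64, 77), (9, 64, 79), (30, 63, 79), (50, 63, 80), (70, 64, 87), (91, 63, 94), (109, 53, 131)]
```

Call:
{"fn": "move_arm", "kwargs": {"deltas": [[-1,0,0,-1,0],[-1,0,0,0,0]]}}

```text
time_s: 61.42
tcp_pos: [0.5754, 0.0483, 0.0285]
tool_rot: [0.0, 0.649, 0.76, 0.0]
contact_force: [-1.8, -0.3, 3.5]
opening: 0.005
```

Call:
{"fn": "move_arm", "kwargs": {"deltas": [[-1,0,0,-1,0],[-1,0,0,0,0]]}}

```text
time_s: 61.68
tcp_pos: [0.5755, 0.0483, 0.0284]
tool_rot: [0.0, 0.649, 0.76, 0.0]
contact_force: [-4.2, -1.2, 13.0]
opening: 0.008
```

Call:
{"fn": "move_arm", "kwargs": {"deltas": [[-1,0,0,-1,0],[-1,0,0,0,0]]}}

```text
time_s: 61.92
tcp_pos: [0.5755, 0.0482, 0.0283]
tool_rot: [0.001, 0.649, 0.76, 0.0]
contact_force: [-7.5, -0.8, 20.0]
opening: 0.008
```

Shut firmly: 20 N with no further motion. I'll back off and look at the pry for re-laying it centrally on the mat.

Call:
{"fn": "move_arm", "kwargs": {"deltas": [[-1,0,0,15,0],[-1,0,0,50,0],[-1,0,0,50,-10],[-1,-5,-50,30,-10],[-1,-10,-55,0,-10],[-1,-15,-55,0,-10],[-1,-15,-55,0,-10],[-1,-15,-55,0,-10]]}}

```text
time_s: 62.92
tcp_pos: [0.5147, -0.2234, 0.1715]
tool_rot: [0.0, 0.944, 0.331, 0.0]
contact_force: [0.4, -0.8, -1.3]
opening: 0.004
```

Call:
{"fn": "move_arm", "kwargs": {"deltas": [[0.1,-15,-30,0,-10],[0.1,-15,-10,0,-10],[0.1,-10,0,0,-10],[0.1,0,0,0,-10],[0.1,0,0,0,-4],[0.1,0,0,0,0]]}}

```text
time_s: 63.68
tcp_pos: [0.4754, -0.2617, 0.1714]
tool_rot: [-0.0, 0.999, -0.043, 0.0]
contact_force: [-0.3, -0.5, -0.0]
opening: 0.547
```

Run:
```python
from h import *
st();lidtop()
f=snap('top');g=snap('side')
for h in(f,g):
    p=cloud(h);X,Y,Z=p[...,0],p[...,1],p[...,2]
    try: print('handle',pry(h))
    except Exception: print('-')
    print('mat',rect(p,(h['pixels'].max(-1)<60)&(Z<.02)&(abs(X-.53)<.15)&(abs(Y+.13)<.09)))
    for r in bot.trace('pry',h)[:3]: print('pry',r['pixel'],rect(p,r['region']&(Z<.05)))
hold()
a=cv2.resize(g['pixels'][90:300,170:400],(460,420));b=cv2.resize(f['pixels'][130:270,220:350],(390,420))
cv2.imwrite('pics/c7.png',cv2.cvtColor(np.hstack([a[:,:400],b]),cv2.COLOR_RGB2BGR))
```

```text
t63.67 tcp [ 475.4 -261.7  171.4] yaw -5.0 F [-0.3 -0.5 -0. ] op 48.1mm
-105 [(-90, 63, 66), (-69, 63, 69), (-48, 63, 67), (-29, 63, 75), (-8, 63, 77), (10, 64, 70), (30, 63, 74), (49, 64, 84), (70, 63, 83), (90, 63, 83), (108, 54, 133)]
75 [(-88, 63, 65), (-69, 63, 69), (-48, 63, 66), (-29, 63, 69), (-9, 64, 82), (10, 63, 77), (30, 63, 74), (48, 63, 82), (69, 63, 87), (90, 63, 88), (109, 53, 136)]
handle (213, array([501.5, -84.5]), array([19.5, 97.2]), 85.1)
mat (2141, array([ 531.6, -148.3]), array([105.9, 231.6]), 80.6)
pry [376.3, 153.9] (478, array([ 736.8, -394.3]), array([ 26.2, 195.9]), 30.3)
pry [268.6, 197.1] (502, array([548. , -86.9]), array([ 29.8, 189.8]), 83.4)
handle (263, array([501.2, -79.3]), array([24.7, 97.9]), 85.8)
mat (1449, array([ 534.3, -129.7]), array([218.8, 117.4]), 1.9)
pry [269.2, 195.0] (512, array([544.7, -86.8]), array([ 37.8, 190.2]), 88.3)
pry [355.0, 153.7] (484, array([ 292.6, -278.4]), array([ 48.4, 191.9]), 68.3)
pry [219.8, 121.9] (350, array([ 730.5, -390.2]), array([ 34.8, 194. ]), 31.5)
side 118 [(541, -345, 95, 8), (538, -341, 114, 18), (535, -342, 129, 21), (534, -343, 145, 22), (530, -344, 159, 22), (528, -347, 173, 27)] max z 176.6854153426516
top 0 [] max z
```

View pics/c7.png

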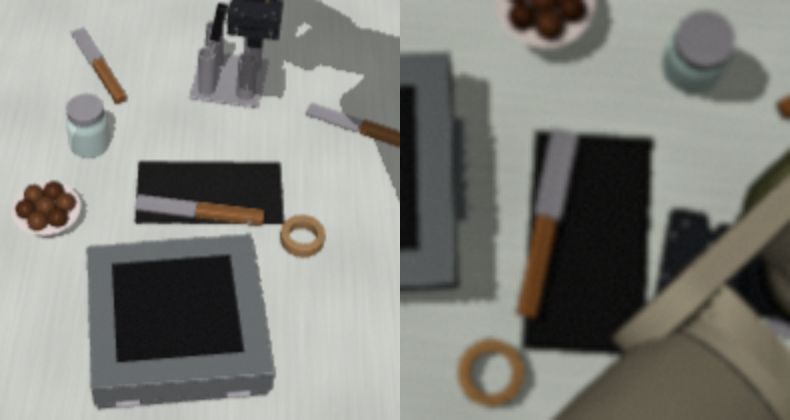

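The lid is flat shut. The pry was knocked close to the mat's edge, with its handle end at about (530,315) in the right crop. I'll pick it up and re-lay it centrally.

Call:
{"fn": "move_arm", "kwargs": {"deltas": [[-0.1,5,36,0,0],[-0.1,5,36,0,0],[-0.1,5,36,0,0],[-0.1,5,36,-30,0],[-0.1,6,34,-40,0],[-0.1,0,0,-40,0],[-0.1,0,0,-40,0],[-0.1,0,0,0,0]]}}

```text
time_s: 65.03
tcp_pos: [0.5001, -0.0831, 0.0195]
tool_rot: [-0.001, 0.999, -0.044, -0.002]
contact_force: [-0.1, -1.1, -0.1]
opening: 0.447
```

Run:
```python
from h import *
st()
try: print(pry(snap('side')))
except Exception: print('-')
```

```text
t65.03 tcp [500.1 -83.1  19.5] yaw -5.0 F [-0.1 -1.1 -0.1] op 39.4mm
(97, array([396.8, -69.6]), array([18.3, 54.4]), 89.7)
```

Call:
{"fn": "move_arm", "kwargs": {"deltas": [[-0.1,0,0,-20,0],[-0.1,0,0,-15,0],[-0.1,0,0,-8,0],[-0.1,0,0,-3,0],[-0.1,0,0,0,0]]}}

```text
time_s: 65.7
tcp_pos: [0.5018, -0.0839, -0.0242]
tool_rot: [0.0, 0.999, -0.044, 0.001]
contact_force: [0.6, 0.5, 0.6]
opening: 0.448
```

Call:
{"fn": "move_arm", "kwargs": {"deltas": [[-1,0,0,0,0],[-1,0,0,0,0],[-1,0,0,0,0],[-1,0,0,0,0]], "grip_force": 40}}

```text
time_s: 66.2
tcp_pos: [0.5015, -0.0838, -0.0245]
tool_rot: [0.0, 0.999, -0.044, 0.0]
contact_force: [-1.1, -0.5, 4.0]
opening: 0.221
```

Call:
{"fn": "move_arm", "kwargs": {"deltas": [[-1,0,0,10,0],[-1,0,0,20,0],[-1,-4,-16,0,4],[-1,-4,-16,0,4],[-1,-4,-14,0,0],[-1,0,0,0,0]]}}

```text
time_s: 66.95
tcp_pos: [0.4892, -0.1304, 0.0053]
tool_rot: [0.0, 1.0, 0.025, 0.0]
contact_force: [-0.9, 0.0, -1.3]
opening: 0.222
```

Call:
{"fn": "move_arm", "kwargs": {"deltas": [[-1,0,0,-15,0],[-1,0,0,-10,0],[-1,0,0,-4,0],[-1,0,0,0,0]]}}

```text
time_s: 67.45
tcp_pos: [0.4894, -0.1296, -0.0238]
tool_rot: [-0.0, 1.0, 0.026, -0.0]
contact_force: [1.1, 0.2, 0.2]
opening: 0.221
```

Run:
```python
from h import *
st()
```

```text
t67.45 tcp [ 489.4 -129.6  -23.8] yaw 3.0 F [1.1 0.2 0.2] op 19.5mm
```

Call:
{"fn": "move_arm", "kwargs": {"deltas": [[-0.1,0,0,0,0],[-0.1,0,0,0,0],[-0.1,0,0,0,0],[-0.1,0,0,15,0],[-0.1,0,0,40,0],[-0.1,0,0,50,0],[-0.1,0,0,50,0],[-0.1,-20,-20,40,0]]}}

```text
time_s: 68.45
tcp_pos: [0.4697, -0.1493, 0.1744]
tool_rot: [0.001, 1.0, 0.027, 0.001]
contact_force: [-0.1, -0.4, 0.2]
opening: 0.448
```

Call:
{"fn": "move_arm", "kwargs": {"deltas": [[-0.1,-40,-40,0,0],[-0.1,-40,-45,0,0],[-0.1,-30,-45,0,0],[-0.1,-30,-40,0,0],[-0.1,-20,-40,0,0],[-0.1,0,0,0,0]]}}

```text
time_s: 69.2
tcp_pos: [0.3082, -0.3616, 0.172]
tool_rot: [0.001, 1.0, 0.024, 0.0]
contact_force: [0.8, 0.5, 0.0]
opening: 0.452
```

Run:
```python
from h import *
st();lidtop();hold()
f=snap('top');g=snap('side')
for h in(f,g):
    p=cloud(h);X,Y,Z=p[...,0],p[...,1],p[...,2]
    try: print('handle',pry(h))
    except Exception: print('-')
    for t in('jar','sample_bowl','tape'):
        for r in bot.find_in(t,h)[:1]: print(t,r['pixel'],P(h,r['pixel']))
a=cv2.resize(g['pixels'][80:300,160:390],(400,383));b=cv2.resize(f['pixels'][110:290,150:420],(400,383))
cv2.imwrite('pics/c8.png',cv2.cvtColor(np.hstack([a,b]),cv2.COLOR_RGB2BGR))
```

```text
t69.20 tcp [ 308.2 -361.6  172. ] yaw 2.8 F [0.8 0.5 0. ] op 39.7mm
-105 [(-89, 63, 63), (-69, 64, 70), (-50, 63, 68), (-30, 63, 75), (-9, 63, 71), (10, 63, 78), (31, 63, 77), (50, 63, 78), (69, 63, 81), (90, 64, 89), (109, 54, 131)]
75 [(-90, 63, 64), (-70, 63, 69), (-49, 63, 72), (-30, 63, 68), (-9, 63, 83), (10, 63, 75), (29, 63, 77), (51, 63, 83), (70, 63, 83), (90, 63, 91), (109, 52, 136)]
side 251 [(541, -344, 100, 7), (538, -343, 113, 20), (535, -343, 129, 19), (532, -344, 145, 22), (530, -343, 159, 23), (527, -348, 172, 26), (467, -400, 97, 11), (464, -397, 113, 23), (462, -396, 130, 25), (457, -399, 144, 25), (455, -399, 160, 24), (451, -403, 172, 26)] max z 176.7673652002174
top 229 [(537, -344, 114, 12), (534, -344, 129, 12), (532, -345, 143, 13), (530, -345, 158, 13), (529, -352, 176, 48), (466, -399, 114, 17), (463, -399, 130, 21), (459, -400, 146, 20), (459, -400, 161, 19), (451, -406, 174, 50)] max z 178.18868658810624
handle (225, array([ 489. , -130.2]), array([96.5, 19.4]), 3.0)
jar [320.4, 149.4] [ 0.70619638 -0.21791228  0.08454983]
sample_bowl [268.7, 130.0] [ 0.76056848 -0.06549535  0.05029176]
tape [254.2, 251.2] [ 4.04647270e-01 -6.37386955e-02  1.05331997e-04]
handle (249, array([ 489.8, -125.8]), array([95.8, 22.4]), 4.2)
jar [211.0, 154.3] [ 0.72879818 -0.18920405  0.06138635]
sample_bowl [190.3, 192.9] [ 0.77067932 -0.05041558  0.04574278]
tape [321.7, 202.4] [ 0.39261838 -0.06797766  0.00972546]
```

View pics/c8.png

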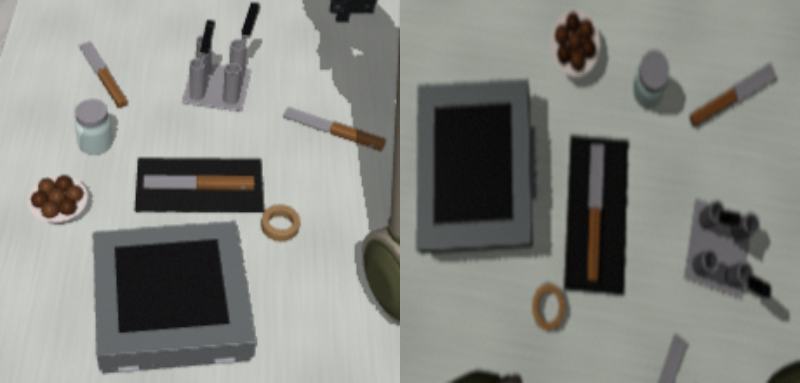

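The picture shows both spikes standing in cups, the lid shut, the pry centred on the mat, and the jar, bowl and tape in their places. Handing in.

```bash
python3 -c "
from rig import bot
print(bot.job_done())"
```

```text
the job is handed in; nothing more can be done
None
```

The job is done and handed in at about 69 s of simulated time; no verdict was reported.

- **Lid:** I levered it open with the leftmost pry blade, following the lip's arc to about 1.6 rad. At the end I pushed it shut slowly from behind and pressed it to about 20 N with no further movement. The top then measured flat at 63–64 mm.
- **Spikes:** Only two were in the case, at places y -33 and y 9. Each is stem down in its own cup. Their tops are at about 175–178 mm, which fits the tips being on the cup floors, and I felt the floor contact each time. Both lean about 10–15°, within the play of the cups.
- **Pry blade:** It was knocked towards the mat's edge partway through the run, so I picked it up again after shutting the lid. It now lies flat in the middle of the mat.
- **Jar, bowl and tape:** They look unmoved in the last picture, and I never went near them. The position readings scatter by 1–3 cm because the networks report a point within what is visible, so those numbers don't prove it.

**Disagreement:** The real fingertips sit about 35 mm above the reported TCP. The first two grasps at the pry closed on nothing until I measured and corrected for this.

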